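# Swing down the raised bin's flap with the hook pole

### The arm

A 6-joint arm with a two-finger parallel gripper is mounted at the origin on the work surface; the furniture and walls round the work are solid. World frame = base frame: x ahead of the robot, y to its left, z up, the work surface at z = 0. Lengths are in mm, angles in rad, forces in N, time in s.
With the tool pointing down it reaches from about 350 to 975 mm from the base axis. Payload 7.1 kg.
Tool frame: the origin (TCP) lies midway between the tips of the shut fingers; the grasp point (between the pads) lies 19 mm behind it (ctrl.grip_depth is the distance from the TCP to the grasp point, in mm); z points along the fingers, y is the line along which they close (so a half turn about z gives the same grasp; the last joint's range is limited). The gripper opens to 88 mm and grips with 3 to 60 N. Pads are 20 mm wide; open, the fingers measure 115 mm over their backs; the gripper's body (75 mm by 178 mm) begins 61 mm behind the grasp point.
Start: joints at [1.255, 0.423, 1.63, -0, 1.089, -0.019], TCP at [182.757, 597.666, 222.675] pointing down, gripper open.
Joint ranges: [-3, 3], [-0.9, 2.11], [0.09, 2.58], [-1.31, 4.45], [0.11, 2.69], [-2.54, 2.54]. Speed limits (rad/s): [2.39, 2.39, 3.01, 3.14, 3.14, 3.14].

### API

Orientations are given as a rotation vector (axis times angle).
In Python, from workcell import get_obs, vision, ctrl gives the robot as it stands.
- The arm moves only by the tool step_arm, never from a script. Its argument "plan" is a list of rows, each a list of 7 numbers: the opening, from -1 (shut) to 1 (fully open), then the shift along the tool's x, y, z as a fraction of full scale, then the turn, a rotation vector about the tool's x, y, z as a fraction of full scale. In form: [[fingers, dx, dy, dz, wx, wy, wz], ...]. A call has 1 to 20 rows; each row shifts and turns the commanded pose from where the row before left it, along the tool's axes as they then stand; what a row does not reach is not made up. Full scale, the value 1, is 50 mm for a shift and 0.12 rad for a turn. A row lasts 1/8 s, in which the tool goes at most 62.5 mm and 10.7 degrees, less where a joint would pass 70% of its speed; a pose out of reach is approached as far as the arm can. A call with a number of a shift or a turn outside -1 to 1 is refused whole. A call with a gripper value outside its range is refused whole. The fingers move at their own pace and stop on an object; the grip force is fixed at half the most. Time passes only in rows, so rows that do not move let the fingers close. It gives the time, the measured TCP pose, the force, the opening and the grip force at its end, in the units of the state.
- get_obs(): the state, without advancing time (a new reading comes with each control period).
- vision.get_image(name): name is "side" or "top" or "wrist"; returns a dict with "pixels" (480x640x3 uint8, red, green, blue), "depth" (480x640 float32, mm along the optical axis (not along the pixel's ray), 0 where there is no reading), "fx", "fy", "cx", "cy" (pixels), "T" (4x4, takes a point from camera to world coordinates); the wrist camera has in their place "T_tool_cam" (4x4, takes a point from camera to tool coordinates, whose origin is the TCP and whose axes are the flange's). Camera axes: x right, y down, z forward; pixel columns grow to the right and rows downward; lengths in mm; the calibration is good to about 2 mm. The wrist camera is an equidistant fisheye: a pixel r from the principal point sees the ray r / f radians off the axis. A picture is of the moment at which its call begins: read the wrist's pose just before it.
- ctrl.close_job(): hands the job in; it is judged then, once.
The state is a dict: "t": time; "qpos": joint angles; "qvel": joint speeds; "joint_torque": joint torques, N m; "ee_pos": TCP position; "orientation": TCP orientation; "ft_force": force on the tool from outside, world axes, zero at the start; "moment": the same for the moment, N m; "width": finger opening in mm; "grasp_force": force on a finger pad.
Only numpy, scipy, OpenCV 4.12 (cv2) and the standard library are available. Lean on these libraries where they do the work, as an engineer would, in place of code of your own. Each camera call takes 0.05 s, during which the arm holds its last target. There are 200 camera calls.

### The job

Take the hook pole from its stand, drop its hook into the ring eye at the top of the raised bin's flap and swing the flap down smoothly until it comes up against its stop. With the hook still in the ring, keep a firm, steady pull of about 10 N against the stop for half a second (never over 16 N, the hinge is light); then unhook and lay the pole back in the two forks of its stand the way it lay, hook down, leaving the flap open. Touch the bin and flap only with the pole, and leave the cup and the bottle alone.

Things in the scene. Friction and masses are not known exactly. Their poses are not given: they have to be found in the camera images.
- bin: fixed grey sheet-metal bin, 240 wide x 85 deep x 150 high, its underside 140 mm up, on two 25 mm posts (13 mm in front of the origin) and a foot plate 220 x 100 x 8 mm that reaches 80 mm to the front. Origin on the table straight under the middle of the hinge; its -x axis points level out of the front, toward the robot's side
- hinge (a point): middle of the flap's hinge axis (which runs along the bin's y), 140 mm above the bin's origin, at the bottom edge of the bin's front
- flap (a joint): angle of the aluminium front flap (238 x 146 x 8 mm, about 0.25 kg): 0 shut (upright), grows as its top swings out of the front and down; hard stop, fully open, somewhere from 0.62 to 0.68 rad, to be found by feel. Hinge friction about 0.3 N m: 2 N at the eye along its arc moves it (a pull off the arc can bind) and it stays where it is left. Starts up to 0.1 rad ajar
- eye (a point): centre of the ring eye on the flap (5 mm wire, 16 mm clear inside). At flap angle a it lies 24 cos a + 140 sin a mm out in front of the hinge and 140 cos a - 24 sin a mm above it. The ring lies level when shut, so a hook enters from above; the flap's top edge is then 6 mm higher. Axes: z along the ring's axis (up when shut), -x out from the flap
- pole: loose hook pole, 0.16 kg: black handle 18 wide x 22 high, from 90 mm behind the origin to 50 mm ahead; then a 10 mm steel rod along +x that at 135 mm bends straight down (-z) into a 6 mm hook. Origin on the handle's axis, where to grip it (near the centre of mass); z up. Starts level in the stand's forks, axis 60 mm above the table
- hook_tip (a point): lower end of the pole's hook, 135 mm along the pole's x from its origin and 34 mm below its axis; the straight part of the hook reaches 24 mm up from it
- stand: fixed plywood stand (foot 190 x 60 x 8 mm) with two forks, 8 mm thick, 65 mm behind and 95 mm ahead of its origin along its x. The pole lies along its x, pole origin 60 mm above the stand's origin, which is on the table. Slots 30 mm wide, floors 49 (rear) and 55 mm up, prongs up to 66 and 72 mm
- white_cup: loose white cup, 63 across x 65 high, origin at its underside; bystander
- spirit_bottle: loose brown bottle, 62 across x 117 high, origin at its underside; bystander

How it is judged:
By the outcome, as a careful person would: the job done as asked, in the order asked, and still so for the second after the job is handed in, with the robot touching nothing.
It also fails if it takes over 70 s, if anything falls off the work surface, if the arm or the gripper's body presses on something with over 40 N, if the wrist force passes 120 N, or if a joint passes its speed limit or range.

## Working session

There is one attempt and no reset: what is moved stays moved. The work goes in short steps, Python scripts to look and compute and a tool call to move; the robot and the scene stay as the last step left them, time stands still between calls to the robot, and variables do not carry over. Pictures are saved under pics/ and viewed, at most 10 in all, crops included, and the job is handed in when it is done.

Besides the shell and the picture viewer there is one more tool, called after "Call:" as name(argument=value, ...), one argument or row to a line, values as JSON. step_arm: Moves the arm, as the interface text tells. Its arguments: {"type":"object","properties":{"plan":{"type":"array","items":{"type":"array","items":{"type":"number","minimum":-1,"maximum":1}}}},"required":["plan"]}

```bash
mkdir -p pics; ls; python3 - <<'E'
from workcell import get_obs, vision, ctrl
import cv2,numpy as np
print(get_obs(), ctrl.grip_depth)
for n in ["side","top","wrist"]:
    o=get_obs(); im=vision.get_image(n)
    np.savez(f"pics/{n}0.npz",**{k:v for k,v in im.items()})
    cv2.imwrite(f"pics/{n}0.png",im["pixels"][:,:,::-1])
    print(n,{k:np.round(v,3) for k,v in im.items() if k not in("pixels","depth")})
E
```

```text
pics
{'t': 0.0, 'qpos': array([ 1.25498495e+00,  4.23826534e-01,  1.63066267e+00,  2.97330495e-05,
        1.08859557e+00, -1.90005399e-02]), 'qvel': array([ 0.00104227,  0.00028631, -0.00071259, -0.00135873,  0.00103609,
        0.00079138]), 'joint_torque': array([ 3.21184707e-03, -5.44636309e+01, -2.73662925e+01,  6.45235903e-02,
        2.27610301e-02, -1.33887302e-04]), 'ee_pos': array([182.59508212, 597.16745747, 221.92136477]), 'orientation': array([-4.64500597e-01, -3.10678501e+00,  2.30396018e-03]), 'ft_force': array([-0.57982597,  0.38204255, -0.30136412]), 'moment': array([0.00783697, 0.01249285, 0.01933134]), 'grasp_force': 0.0, 'width': 87.88799540164703} 18.700000000000003
side {'fx': np.float64(517.564), 'fy': np.float64(517.564), 'cx': np.float64(315.095), 'cy': np.float64(239.569), 'T': array([[ 9.58000e-01, -1.81000e-01,  2.21000e-01,  3.46722e+02],
       [-2.86000e-01, -6.33000e-01,  7.19000e-01, -6.68656e+02],
       [ 9.00000e-03, -7.52000e-01, -6.59000e-01,  8.07884e+02],
       [ 0.00000e+00,  0.00000e+00,  0.00000e+00,  1.00000e+00]])}
top {'fx': np.float64(544.638), 'fy': np.float64(544.638), 'cx': np.float64(318.165), 'cy': np.float64(246.911), 'T': array([[-8.000000e-03, -9.830000e-01,  1.860000e-01,  3.315700e+02],
       [-1.000000e+00,  5.000000e-03, -1.700000e-02,  3.819700e+01],
       [ 1.600000e-02, -1.860000e-01, -9.820000e-01,  1.253837e+03],
       [ 0.000000e+00,  0.000000e+00,  0.000000e+00,  1.000000e+00]])}
wrist {'fx': np.float64(371.648), 'fy': np.float64(371.648), 'cx': np.float64(321.388), 'cy': np.float64(239.524), 'T_tool_cam': array([[-0.00000e+00, -9.64000e-01, -2.65000e-01,  7.20990e+01],
       [ 1.00000e+00, -0.00000e+00,  1.00000e-03,  3.04000e-01],
       [-1.00000e-03, -2.65000e-01,  9.64000e-01, -1.62152e+02],
       [ 0.00000e+00,  0.00000e+00,  0.00000e+00,  1.00000e+00]])}
```

View pics/side0.png

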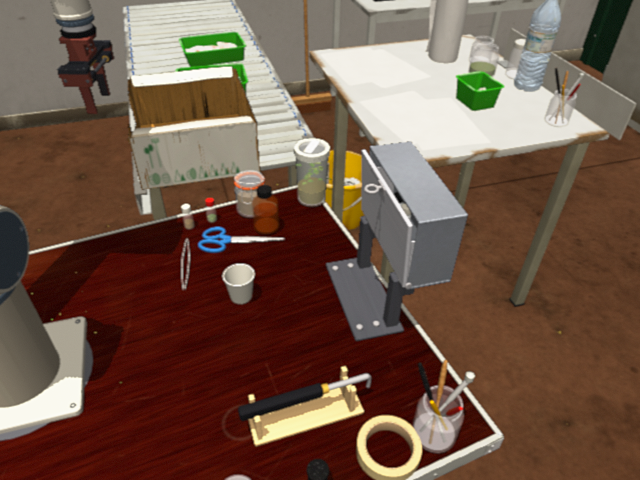

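View pics/top0.png

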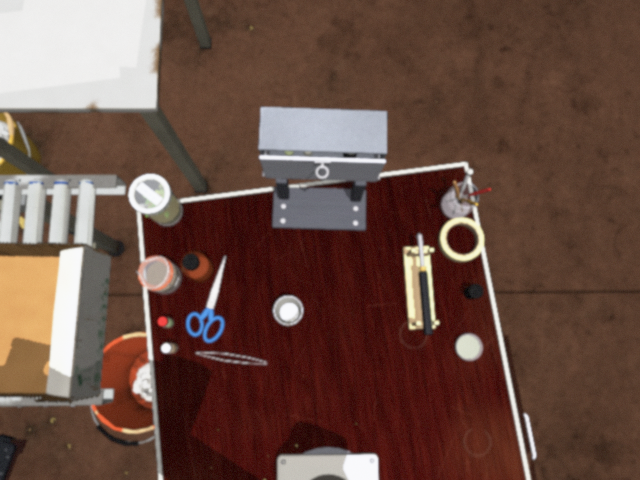

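The side view shows the ring at about (373,188), the handle from (243,412) to (325,390) and the hook bend at (369,378). The top view shows the ring at (322,171), the pole from (428,332) to (420,236) and the bin top at about (323,130). The cup is at (288,310) and the bottle at (196,266).

```bash
cat > h.py <<'E'
import numpy as np, cv2
def load(n): return dict(np.load(f"pics/{n}.npz"))
def cloud(im):
    v,u=np.mgrid[:480,:640]; d=im["depth"].astype(float)
    P=np.stack([(u-im["cx"])/im["fx"]*d,(v-im["cy"])/im["fy"]*d,d],-1)
    W=P@im["T"][:3,:3].T+im["T"][:3,3]; W[d<=0]=np.nan; return W
def ray(im,u,v):
    r=im["T"][:3,:3]@np.array([(u-im["cx"])/im["fx"],(v-im["cy"])/im["fy"],1]); return im["T"][:3,3],r/np.linalg.norm(r)
def tri(rs):
    A=sum(np.eye(3)-np.outer(r,r) for _,r in rs); b=sum((np.eye(3)-np.outer(r,r))@o for o,r in rs)
    p=np.linalg.solve(A,b); return p,[np.linalg.norm(np.cross(p-o,r)) for o,r in rs]
def proj(im,p):
    q=im["T"][:3,:3].T@(np.asarray(p,float)-im["T"][:3,3]); return np.array([im["fx"]*q[0]/q[2]+im["cx"],im["fy"]*q[1]/q[2]+im["cy"]])
E
python3 - <<'E'
from h import *
np.set_printoptions(precision=1,suppress=True)
S,T=load("side0"),load("top0")
for nm,a,b in [("ring",(373,188),(322,171)),("hook",(369,379),(420,236)),("handle rear",(243,412),(428.5,332)),("handle front",(325,390),(423,272)),("cup",(239,270),(288,303))]:
    print(nm,*tri([ray(S,*a),ray(T,*b)]))
for n,im in (("side",S),("top",T)):
    W=cloud(im); rgb=im["pixels"].astype(int); x,y,z=W[...,0],W[...,1],W[...,2]
    def rect(m,t):
        P=W[m][:,:2].astype(np.float32)
        if len(P)>20:
            (c,s,a)=cv2.minAreaRect(P); print(n,t,len(P),"c",np.round(c,1),"s",np.round(s,1),"a",round(a,2),"z",np.nanmedian(z[m]))
    def clean(m): return cv2.morphologyEx(m.astype(np.uint8),cv2.MORPH_OPEN,np.ones((2,2)))>0
    box=(x>300)&(x<650)&(y<-100)&(y>-350)
    wood=(rgb[...,0]>150)&(rgb[...,2]<rgb[...,0]-40)
    st=box&(y>-280)
    rect(clean(st&wood&(z>3)&(z<20)),"standfoot")
    m=st&wood&(z>45)&(z<85); print(n,"wood high pts z95",np.nanpercentile(z[m],[5,50,95]) if m.any() else 0)
    hm=st&(rgb.max(-1)<60)&(z>45)&(z<90)
    P=W[hm]; c=P.mean(0); u=np.linalg.svd(P-c)[2][0]; t=(P-c)@u; print(n,"handle",len(P),c,u,"ends",c+u*t.min(),c+u*t.max(), "z98",np.percentile(P[:,2],[50,98]))
    bx=(x>450)&(abs(y)<250)
    rect(clean(bx&(z>270)&(z<310)&(x<900)),"bintop")
    rect(clean(bx&(z>3)&(z<20)&(abs(rgb[...,0]-rgb[...,2])<30)&(x<800)&(y<150)&(y>-150)),"footplate")
E
```

```text
ring [660.8  12.8 278.8] [np.float64(0.16663815125830483), np.float64(0.16663815125854284)]
hook [ 583.9 -213.3   53. ] [np.float64(1.2209840984976048), np.float64(1.2209840984975546)]
handle rear [ 368.3 -220.3   63. ] [np.float64(0.4461391837003991), np.float64(0.44613918370038824)]
handle front [ 503.  -215.6   57.7] [np.float64(3.097413158552873), np.float64(3.097413158552973)]
cup [425.1  83.8  76.4] [np.float64(6.453061507402281), np.float64(6.453061507402224)]
side standfoot 2715 c [ 472.9 -219.4] s [192.5  41.9] a 7.23 z 8.09878162463201
side wood high pts z95 [47.7 63.8 72.4]
side handle 1194 [ 428.7 -221.2   68.2] [-1. -0. -0.] ends [ 499.9 -217.9   68.6] [ 362.  -224.2   67.8] z98 [70.  73.4]
side bintop 5079 c [1196.   736.3] s [1900.6  428.8] a 66.64 z 289.57995286948085
side footplate 3416 c [666.8  10.2] s [215.8 103.3] a 85.49 z 8.15862610725327
top standfoot 876 c [ 471.5 -217.7] s [189.8  60.8] a 3.8 z 8.079911727151284
top wood high pts z95 [51.2 64.5 72.5]
top handle 196 [ 430.4 -212.2   69.1] [-1.  -0.1 -0. ] ends [ 496.2 -208.8   70.8] [ 362.9 -215.7   67.3] z98 [69.8 75.1]
top bintop 6342 c [nan nan] s [0. 0.] a 0.0 z 289.51857197228856
top footplate 3417 c [677.8   2. ] s [222.7  93. ] a 77.48 z 7.918545026922402
```

```bash
cat >> h.py <<'E'
from scipy.spatial.transform import Rotation as Ro
def Rt(yaw,pitch=0.):
    "tool pose holding pole: pole heading yaw, nose up by pitch; tool x=-pole x, z=-pole z"
    P=Ro.from_euler("z",yaw)*Ro.from_euler("y",-pitch); return P*Ro.from_matrix(np.diag([-1.,1,-1]))
def rows(p0,R0,p1,R1,n,f):
    d=R0.inv()*R1; w=d.as_rotvec()/n; out=[]
    R=R0; dp=(np.array(p1)-np.array(p0))/n
    for i in range(n):
        s=R.inv().apply(dp)/50; R=R*Ro.from_rotvec(w); out.append([f]+[round(float(a),3) for a in [*s,*(w/.12)]])
    return out
def show(rs): print("[" + ",".join("["+",".join(f"{a:g}" for a in r)+"]" for r in rs)+"]")
E
python3 - <<'E'
from h import *
from workcell import get_obs
np.set_printoptions(precision=2,suppress=True)
S,T=load("side0"),load("top0")
for n,im in (("side",S),("top",T)):
    W=cloud(im); x,y,z=[np.nan_to_num(W[...,i],nan=-999) for i in range(3)]
    for t,m in (("bintop",(z>282)&(z<297)&(x>670)&(x<830)&(abs(y)<180)),("plate",(z>4)&(z<14)&(x>600)&(x<740)&(abs(y)<150)&(np.ptp(im["pixels"].astype(int),-1)<25))):
        lab,st=cv2.connectedComponentsWithStats(m.astype(np.uint8))[1:3]; k=1+np.argmax(st[1:,4]); m=cv2.erode((lab==k).astype(np.uint8),np.ones((2,2)))>0
        P=W[m]; r=cv2.minAreaRect(P[:,:2].astype(np.float32)); c,s,a=r
        print(n,t,len(P),np.array(c),np.array(s),a, np.median(P[:,2]))
        print(cv2.boxPoints(r))
o=get_obs(); R0=Ro.from_rotvec(o["orientation"])
show(rows(o["ee_pos"],R0,[460,200,330],Rt(0.0),11,1)); show(rows([460,200,330],Rt(0.0),[430,-216,230],Rt(.06),9,1))
E
```

```text
side bintop 3759 [736.89   7.81] [240.33  86.06] 88.03853607177734 289.985270637849
[[ 689.78 -110.81]
 [ 775.78 -113.76]
 [ 784.01  126.43]
 [ 698.    129.37]]
side plate 3015 [660.49  10.14] [218.73  98.16] 87.69023895263672 8.143476046296882
[[ 607.04  -97.16]
 [ 705.13 -101.12]
 [ 713.94  117.44]
 [ 615.86  121.39]]
top bintop 5257 [738.21   8.61] [238.01  85.45] 87.90406036376953 289.91663043321375
[[ 691.16 -108.75]
 [ 776.56 -111.88]
 [ 785.26  125.97]
 [ 699.87  129.1 ]]
top plate 2445 [661.06  11.27] [216.92  97.83] 87.77050018310547 8.128423377061608
[[607.97 -95.2 ]
 [705.72 -99.01]
 [714.16 117.75]
 [616.41 121.55]]
[[1,-0.694,-0.543,-0.196,-0.001,-0,-0.225],[1,-0.679,-0.562,-0.196,-0.001,-0,-0.225],[1,-0.663,-0.58,-0.196,-0.001,-0,-0.225],[1,-0.647,-0.598,-0.196,-0.001,-0,-0.225],[1,-0.631,-0.615,-0.196,-0.001,-0,-0.225],[1,-0.614,-0.632,-0.196,-0.001,-0,-0.225],[1,-0.597,-0.648,-0.196,-0.001,-0,-0.225],[1,-0.579,-0.664,-0.196,-0.001,-0,-0.225],[1,-0.561,-0.679,-0.196,-0.001,-0,-0.225],[1,-0.543,-0.694,-0.196,-0.001,-0,-0.225],[1,-0.524,-0.708,-0.196,-0.001,-0,-0.225]]
[[1,0.067,-0.924,0.222,0,0,-0.056],[1,0.073,-0.924,0.222,0,0,-0.056],[1,0.079,-0.923,0.222,0,0,-0.056],[1,0.085,-0.923,0.222,0,0,-0.056],[1,0.091,-0.922,0.222,0,0,-0.056],[1,0.097,-0.922,0.222,0,0,-0.056],[1,0.104,-0.921,0.222,0,0,-0.056],[1,0.11,-0.92,0.222,0,0,-0.056],[1,0.116,-0.92,0.222,0,0,-0.056]]
```

Call:
step_arm(
  plan=[
    [1, -0.694, -0.543, -0.196, 0, 0, -0.225],
    [1, -0.679, -0.562, -0.196, 0, 0, -0.225],
    [1, -0.663, -0.58, -0.196, 0, 0, -0.225],
    [1, -0.647, -0.598, -0.196, 0, 0, -0.225],
    [1, -0.631, -0.615, -0.196, 0, 0, -0.225],
    [1, -0.614, -0.632, -0.196, 0, 0, -0.225],
    [1, -0.597, -0.648, -0.196, 0, 0, -0.225],
    [1, -0.579, -0.664, -0.196, 0, 0, -0.225],
    [1, -0.561, -0.679, -0.196, 0, 0, -0.225],
    [1, -0.543, -0.694, -0.196, 0, 0, -0.225],
    [1, -0.524, -0.708, -0.196, 0, 0, -0.225],
    [1, 0, 0, 0, 0, 0, 0],
  ],
)

```text
t: 1.65
ee_pos: [461.6, 198.6, 331.0]
orientation: [0.005, 3.14, 0.0]
ft_force: [-0.2, -0.2, 0.0]
width: 88.3
grasp_force: 0.0
```

```bash
cat >> h.py <<'E'
def snap(name):
    from workcell import get_obs,vision
    o=get_obs(); im=vision.get_image("wrist")
    Tt=np.eye(4); Tt[:3,:3]=Ro.from_rotvec(o["orientation"]).as_matrix(); Tt[:3,3]=o["ee_pos"]
    im["T"]=Tt@im["T_tool_cam"]; np.savez(f"pics/{name}.npz",**im); cv2.imwrite(f"pics/{name}.png",im["pixels"][:,:,::-1]); return o
def fdir(im,u,v):
    dx,dy=(u-im["cx"]),(v-im["cy"]); r=np.hypot(dx,dy)+1e-9; th=r/im["fx"]
    return np.stack([np.sin(th)*dx/r,np.sin(th)*dy/r,np.cos(th)],-1)
def fray(im,u,v): return im["T"][:3,3],im["T"][:3,:3]@fdir(im,u,v)
def fcloud(im):
    v,u=np.mgrid[:480,:640].astype(float); d=fdir(im,u,v); P=d/d[...,2:]*im["depth"][...,None].astype(float)
    W=P@im["T"][:3,:3].T+im["T"][:3,3]; W[(im["depth"]<=0)|(d[...,2]<.1)]=np.nan; return W
def fproj(im,p):
    q=im["T"][:3,:3].T@(np.asarray(p,float)-im["T"][:3,3]); r=np.hypot(q[0],q[1]); th=np.arctan2(r,q[2])
    return np.array([im["cx"],im["cy"]])+im["fx"]*th*q[:2]/r
E
python3 - <<'E'
from h import *
o=snap("w1"); print(o["t"],o["ee_pos"],o["orientation"],o["ft_force"])
print(fproj(load("w1"),[661,12,279]))
show(rows(o["ee_pos"],Ro.from_rotvec(o["orientation"]),[430,-216,230],Rt(.06),9,1))
E
```

```text
1.65 [461.60903244 198.58017744 331.00534929] [5.41337544e-03 3.14037872e+00 1.81156642e-04] [-0.15604161 -0.1869296   0.02315674]
[125.97574513 455.1799082 ]
[[1,0.067,-0.922,0.224,0,0.001,-0.059],[1,0.074,-0.921,0.224,0,0.001,-0.059],[1,0.08,-0.921,0.224,0,0.001,-0.059],[1,0.087,-0.92,0.224,0,0.001,-0.059],[1,0.093,-0.919,0.224,0,0.001,-0.059],[1,0.1,-0.919,0.224,0,0.001,-0.059],[1,0.106,-0.918,0.224,0,0.001,-0.059],[1,0.113,-0.917,0.224,0,0.001,-0.059],[1,0.119,-0.916,0.224,0,0.001,-0.059]]
```

View pics/w1.png

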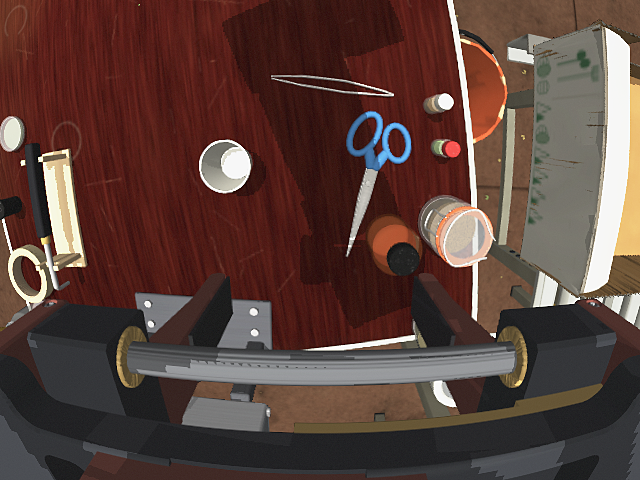

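The wrist view shows the stand with the pole at (20–85,150–280), the cup at (226,165) and the bottle at (395,250). The ring is hidden behind the gripper body. Next I move above the stand.

Call:
step_arm(
  plan=[
    [1, 0.067, -0.922, 0.224, 0, 0, -0.059],
    [1, 0.074, -0.921, 0.224, 0, 0, -0.059],
    [1, 0.08, -0.921, 0.224, 0, 0, -0.059],
    [1, 0.087, -0.92, 0.224, 0, 0, -0.059],
    [1, 0.093, -0.919, 0.224, 0, 0, -0.059],
    [1, 0.1, -0.919, 0.224, 0, 0, -0.059],
    [1, 0.106, -0.918, 0.224, 0, 0, -0.059],
    [1, 0.113, -0.917, 0.224, 0, 0, -0.059],
    [1, 0.119, -0.916, 0.224, 0, 0, -0.059],
    [1, 0, 0, 0, 0, 0, 0],
  ],
)

```text
t: 2.95
ee_pos: [429.4, -215.1, 228.5]
orientation: [0.096, -3.138, -0.002]
ft_force: [-0.8, 0.3, -0.2]
width: 87.5
grasp_force: 0.0
```

```bash
python3 - <<'E'
from h import *
np.set_printoptions(precision=2,suppress=True)
o=snap("w2"); print(o["t"],o["ee_pos"],o["orientation"])
im=load("w2"); W=fcloud(im); rgb=im["pixels"].astype(int); x,y,z=[np.nan_to_num(W[...,i],nan=-999) for i in range(3)]
box=(x>340)&(x<600)&(abs(y+218)<45)
hm=box&(rgb.max(-1)<75)&(z>40)&(z<85)
P=W[hm]; c=P.mean(0); u=np.linalg.svd(P-c,full_matrices=False)[2][0]; t=(P-c)@u; print("handle",len(P),c,u,c+u*t.min(),c+u*t.max(),np.percentile(P[:,2],[5,50,95]))
top=hm&(z>66); r=cv2.minAreaRect(W[top][:,:2].astype(np.float32)); print(r)
m=box&(z>3)&(z<14)&(rgb[...,0]>140)&(rgb[...,2]<rgb[...,0]-25)
m=cv2.erode(m.astype(np.uint8),np.ones((2,2)))>0; print("foot",m.sum(),cv2.minAreaRect(W[m][:,:2].astype(np.float32)),np.median(z[m]))
cv2.imwrite("pics/w2v.png",cv2.circle(im["pixels"][:,:,::-1].copy(),(0,0),1,(0,0,0)))
E
```

```text
2.95 [ 429.45 -215.14  228.46] [ 0.1  -3.14 -0.  ]
handle 1196 [ 453.8  -215.37   70.19] [1.   0.03 0.02] [ 362.59 -218.38   68.68] [ 503.26 -213.74   71.01] [68.07 70.41 71.92]
((432.04376220703125, -216.5640106201172), (137.3811798095703, 17.34149169921875), 2.5912885665893555)
foot 2441 ((472.2235107421875, -214.21292114257812), (186.0194549560547, 59.46691131591797), 1.16291344165802) 8.153410770840708
```

View pics/w2.png

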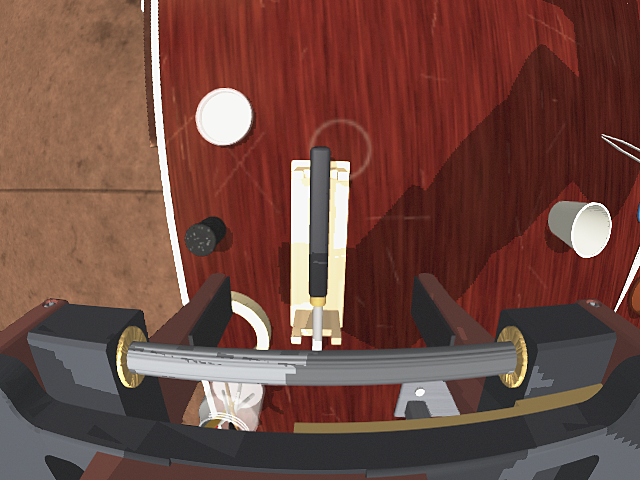

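The pole runs from (320,150) to (317,350) between the fingers. The handle's top is at z≈70.4 (expected 71), and its length and width come out at 137 x 17. That puts the pole origin at about (453,-216,60), with yaw about 0.047.

```bash
python3 - <<'E'
from h import *
from workcell import get_obs
o=get_obs(); p=o["ee_pos"];R=Ro.from_rotvec(o["orientation"])
show(rows(p,R,[453,-216,110],Rt(.047),4,1)); show(rows([453,-216,110],Rt(.047),[453,-216,41.3],Rt(.047),3,1))
E
```

```text
[[1,-0.117,-0.018,0.594,0.003,-0.003,0.032],[1,-0.117,-0.018,0.594,0.003,-0.003,0.032],[1,-0.117,-0.017,0.594,0.003,-0.003,0.032],[1,-0.117,-0.016,0.594,0.003,-0.003,0.032]]
[[1,0,0,0.458,0,0,0],[1,0,0,0.458,0,0,0],[1,0,0,0.458,0,0,0]]
```

Call:
step_arm(
  plan=[
    [1, -0.117, -0.018, 0.594, 0, 0, 0.032],
    [1, -0.117, -0.018, 0.594, 0, 0, 0.032],
    [1, -0.117, -0.017, 0.594, 0, 0, 0.032],
    [1, -0.117, -0.016, 0.594, 0, 0, 0.032],
    [1, 0, 0, 0.458, 0, 0, 0],
    [1, 0, 0, 0.458, 0, 0, 0],
    [1, 0, 0, 0.458, 0, 0, 0],
    [1, 0, 0, 0, 0, 0, 0],
  ],
)

```text
t: 4.0
ee_pos: [452.9, -214.2, 41.2]
orientation: [0.079, -3.138, -0.003]
ft_force: [0.4, 0.9, -0.0]
width: 87.6
grasp_force: 0.0
```

Call:
step_arm(
  plan=[
    [-1, 0, 0, 0, 0, 0, 0],
    [-1, 0, 0, 0, 0, 0, 0],
    [-1, 0, 0, 0, 0, 0, 0],
    [-1, 0, 0, 0, 0, 0, 0],
    [-1, 0, 0, 0, 0, 0, 0],
    [-1, 0, 0, 0, 0, 0, 0],
    [-1, 0, 0, 0, 0, 0, 0],
  ],
)

```text
t: 4.88
ee_pos: [453.6, -216.5, 42.1]
orientation: [0.076, -3.141, -0.0]
ft_force: [0.0, -0.3, -0.4]
width: 21.3
grasp_force: 0.0
```

Call:
step_arm(
  plan=[
    [-1, 0, 0, 0, 0, 0, 0],
    [-1, 0, 0, 0, 0, 0, 0],
    [-1, 0, 0, 0, 0, 0, 0],
  ],
)

```text
t: 5.25
ee_pos: [453.6, -216.4, 42.1]
orientation: [0.076, -3.141, -0.0]
ft_force: [-0.0, -0.1, 1.0]
width: 17.7
grasp_force: 30.0
```

```bash
python3 - <<'E'
from h import *
from workcell import get_obs
o=get_obs(); print({k:np.round(v,3) for k,v in o.items() if k in("ee_pos","orientation","width","moment","ft_force","grasp_force")})
E
```

```text
{'ee_pos': array([ 453.571, -216.449,   42.148]), 'orientation': array([ 0.076, -3.141, -0.   ]), 'ft_force': array([-0.017, -0.102,  0.96 ]), 'moment': array([-0.001,  0.009, -0.01 ]), 'grasp_force': np.float64(29.993), 'width': np.float64(17.673)}
```

Call:
step_arm(
  plan=[
    [-1, 0, 0, -0.3, 0, 0, 0],
    [-1, 0, 0, -0.6, 0, 0, 0],
    [-1, 0, 0, -0.8, 0, 0, 0],
    [-1, 0, 0, -0.8, 0, 0, 0],
    [-1, 0, 0, -0.8, 0, 0, 0],
    [-1, 0, 0, -0.8, 0, 0, 0],
    [-1, 0, 0, -0.8, 0, 0, 0],
    [-1, 0, 0, -0.6, 0, 0, 0],
    [-1, 0, 0, -0.2, 0, 0, 0],
    [-1, 0, 0, 0, 0, 0, 0],
  ],
)

```text
t: 6.5
ee_pos: [453.4, -216.4, 327.4]
orientation: [-0.076, 3.14, -0.001]
ft_force: [-0.2, 0.2, -2.4]
width: 17.8
grasp_force: 30.0
```

```bash
python3 - <<'E'
from h import *
from workcell import get_obs
o=get_obs(); print({k:np.round(v,3) for k,v in o.items() if k in("ee_pos","orientation","width","moment","ft_force")})
show(rows(o["ee_pos"],Ro.from_rotvec(o["orientation"]),[510,17,320],Rt(-.037),9,-1))
E
```

```text
{'ee_pos': array([ 453.42 , -216.352,  327.405]), 'orientation': array([-7.60e-02,  3.14e+00, -1.00e-03]), 'ft_force': array([-0.181,  0.227, -2.363]), 'moment': array([0.049, 0.011, 0.019]), 'width': np.float64(17.83)}
[[-1,-0.151,0.512,0.016,-0,0.001,0.079],[-1,-0.146,0.513,0.016,-0,0.001,0.079],[-1,-0.141,0.515,0.016,-0,0.001,0.079],[-1,-0.136,0.516,0.016,-0,0.001,0.079],[-1,-0.131,0.517,0.016,-0,0.001,0.079],[-1,-0.126,0.518,0.016,-0,0.001,0.079],[-1,-0.121,0.52,0.016,-0,0.001,0.079],[-1,-0.116,0.521,0.016,-0,0.001,0.079],[-1,-0.111,0.522,0.016,-0,0.001,0.079]]
```

Call:
step_arm(
  plan=[
    [-1, -0.151, 0.512, 0.016, 0, 0, 0.079],
    [-1, -0.146, 0.513, 0.016, 0, 0, 0.079],
    [-1, -0.141, 0.515, 0.016, 0, 0, 0.079],
    [-1, -0.136, 0.516, 0.016, 0, 0, 0.079],
    [-1, -0.131, 0.517, 0.016, 0, 0, 0.079],
    [-1, -0.126, 0.518, 0.016, 0, 0, 0.079],
    [-1, -0.121, 0.52, 0.016, 0, 0, 0.079],
    [-1, -0.116, 0.521, 0.016, 0, 0, 0.079],
    [-1, -0.111, 0.522, 0.016, 0, 0, 0.079],
    [-1, 0, 0, 0, 0, 0, 0],
  ],
)

```text
t: 7.75
ee_pos: [509.4, 18.1, 318.1]
orientation: [-0.054, -3.138, 0.0]
ft_force: [0.1, 0.2, -1.4]
width: 17.4
grasp_force: 30.0
```

```bash
python3 - <<'E'
from h import *
from workcell import get_obs,vision
o=get_obs(); print(o["t"],o["ee_pos"],o["orientation"])
R=Ro.from_rotvec(o["orientation"]); tip=o["ee_pos"]+R.apply([-135,0,34-18.7]); print("tip est",tip)
c=[]
for n in("side","top"):
    im=vision.get_image(n); np.savez(f"pics/{n}1.npz",**im)
    u,v=proj(im,[652,14,300]).astype(int); print(n,u,v,"tip px",proj(im,tip))
    print([proj(im,tip+[0,0,h]).round(1) for h in (0,34)], proj(im,[661,12,279]))
    k=im["pixels"][v-25:v+25,u-33:u+33,::-1]; c.append(cv2.resize(k,None,fx=12,fy=12,interpolation=cv2.INTER_CUBIC)[:, :]); print("crop origin",u-33,v-25)
cv2.imwrite("pics/c1.png",cv2.resize(c[0],(792,600)));cv2.imwrite("pics/c2.png",c[1])
E
```

```text
7.75 [509.37563464  18.07228077 318.14213309] [-5.39197114e-02 -3.13785046e+00  3.39170252e-05]
tip est [644.24504146  13.43460489 302.39967249]
side 368 178 tip px [364.89685064 178.09748841]
[array([364.9, 178.1]), array([366.4, 161.2])] [373.17233078 188.14875388]
crop origin 335 153
top 321 171 tip px [322.02637541 175.42142806]
[array([322. , 175.4]), array([322.5, 169.3])] [322.42033959 170.77958634]
crop origin 288 146
```

View pics/c1.png

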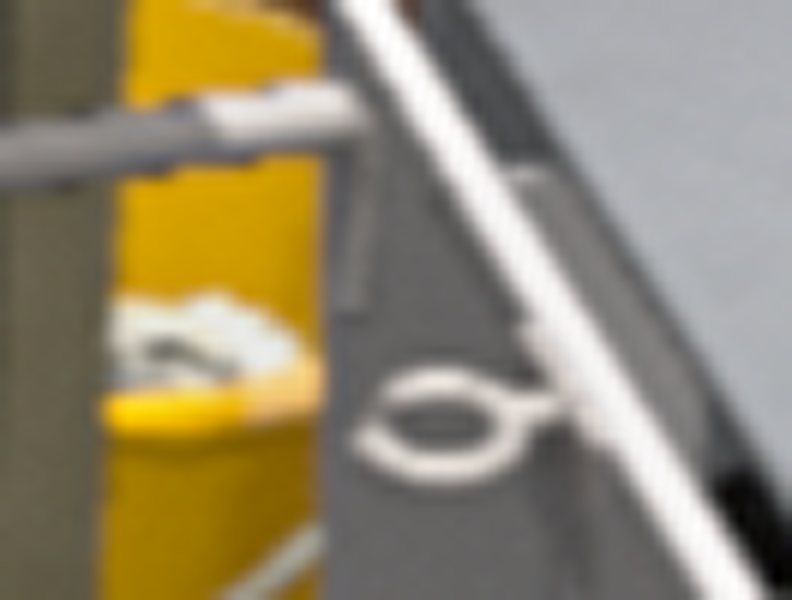

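View pics/c2.png

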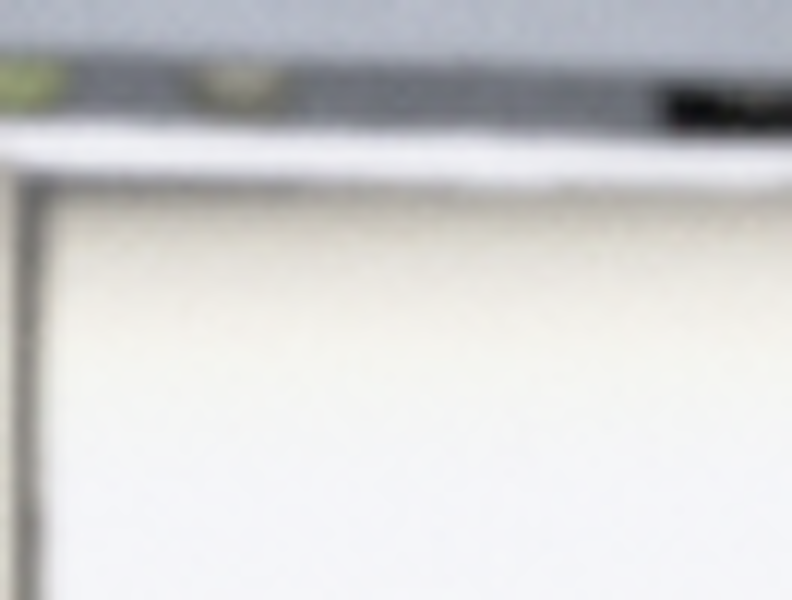

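The top view is blocked by the arm. The side crop shows the hook tip at crop (345,305), which is pixel (363.3,178.0), and the ring centre at (440,425), which is pixel (371.2,188.0). I'll refine the ring from the first top picture numerically.

```bash
python3 - <<'E'
from h import *
np.set_printoptions(precision=1,suppress=True,linewidth=200)
T,S=load("top0"),load("side0")
print(T["pixels"].mean(-1).astype(int)[160:184,310:334])
for a in [(371.2,188)]:
  for b in [(322,171),(322,171.5),(321.5,171)]: print(tri([ray(S,*a),ray(T,*b)]))
# ring on plane z via each camera alone
for nm,im,px in (("ring side",S,(371.2,188)),("tip side",S,(363.3,178.0)),("ring top",T,(322,171.3))):
    for z in ((277.5,278.7,280) if "ring" in nm else (301,302.4)):
        o,r=ray(im,*px); print(nm,z,(o+r*(z-o[2])/r[2])[:2])
E
```

```text
[[205 206 208 209 222 228 230 231 231 233 235 237 236 236 238 236 238 240 242 240 239 237 237 236]
 [140 140 144 157 181 210 220 218 219 221 223 224 226 225 223 225 225 227 228 225 218 200 194 194]
 [100 101 103 114 144 176 186 185 185 185 195 207 211 202 193 186 187 188 188 183 169 147 132 132]
 [ 96  95  94  93 106 123 126 126 126 132 152 180 195 181 147 126 127 129 130 126 119 110 105 101]
 [ 97  96  94  88  84  86  85  88  90 103 139 182 201 179 133  98  94  90  88 101  99 100  99 100]
 [ 96  95  94  88  83  79  88  94 109 133 169 199 214 195 157 122 103  91  89  94  95  99  99 100]
 [ 97  95  93  89  93  92 103 120 153 178 200 218 220 212 194 169 139 115 100  98  96 100  98  97]
 [ 98  95  93  95  97 103 128 161 186 198 202 205 202 203 204 200 183 150 120 104 101  99 100  99]
 [ 97  97  94  99 102 119 155 189 196 179 162 158 158 164 179 199 202 183 145 113  98  99  98 103]
 [ 95  95  97  98 108 135 179 198 183 148 118 115 115 122 141 176 198 200 167 126 106 101  99  99]
 [ 98 101  98  96 109 150 190 196 163 115  98  97 100 103 114 146 183 202 178 133 101  98  98  99]
 [ 98  97  
[... 1095 characters left out ...]
 140 144 146 150 150 153 152 151 150 148 151 152 148 146 142 136 132 124 120 114]
 [149 148 149 150 146 145 147 150 147 148 148 140 129 127 127 124 119 113 110 101  95  86  82  74]]
(array([659. ,  13.1, 279.5]), [np.float64(1.3268061223721446), np.float64(1.3268061223723602)])
(array([658.5,  13. , 279.5]), [np.float64(0.871037514149793), np.float64(0.8710375141495058)])
(array([659.4,  14. , 278.8]), [np.float64(1.2450977794789186), np.float64(1.2450977794789173)])
ring side 277.5 [658.7  15.3]
ring side 278.7 [658.   13.8]
ring side 280 [657.2  12.1]
tip side 301 [642.5  16.4]
tip side 302.4 [641.7  14.5]
ring top 277.5 [660.5  12.8]
ring top 278.7 [660.1  12.8]
ring top 280 [659.6  12.8]
```

Call:
step_arm(
  plan=[
    [-1, -0.163, -0.003, 0, 0, 0, 0],
    [-1, -0.163, -0.003, 0, 0, 0, 0],
    [-1, 0, 0, 0.15, 0, 0, 0],
    [-1, 0, 0, 0.15, 0, 0, 0],
    [-1, 0, 0, 0, 0, 0, 0],
  ],
)

```text
t: 8.48
ee_pos: [525.6, 16.0, 303.9]
orientation: [-0.058, -3.139, 0.0]
ft_force: [-0.3, -0.4, -1.9]
width: 17.8
grasp_force: 30.0
```

```bash
python3 - <<'E'
from h import *
from workcell import get_obs,vision
o=get_obs(); print(o["t"],o["ee_pos"],o["orientation"],o["ft_force"],o["moment"])
R=Ro.from_rotvec(o["orientation"]); print("tip",o["ee_pos"]+R.apply([-135,0,34-18.7]))
im=vision.get_image("side"); np.savez("pics/side2.npz",**im)
k=im["pixels"][153:203,335:401,::-1]; cv2.imwrite("pics/c3.png",cv2.resize(k,(792,600),interpolation=cv2.INTER_CUBIC))
E
```

```text
8.475 [525.63050711  15.95780507 303.92513973] [-5.77783084e-02 -3.13904205e+00  1.14358443e-04] [-0.25732905 -0.35267423 -1.94825663] [ 0.03907346 -0.04599152 -0.04754389]
tip [660.50788422  10.98922274 288.35284599]
```

View pics/c3.png

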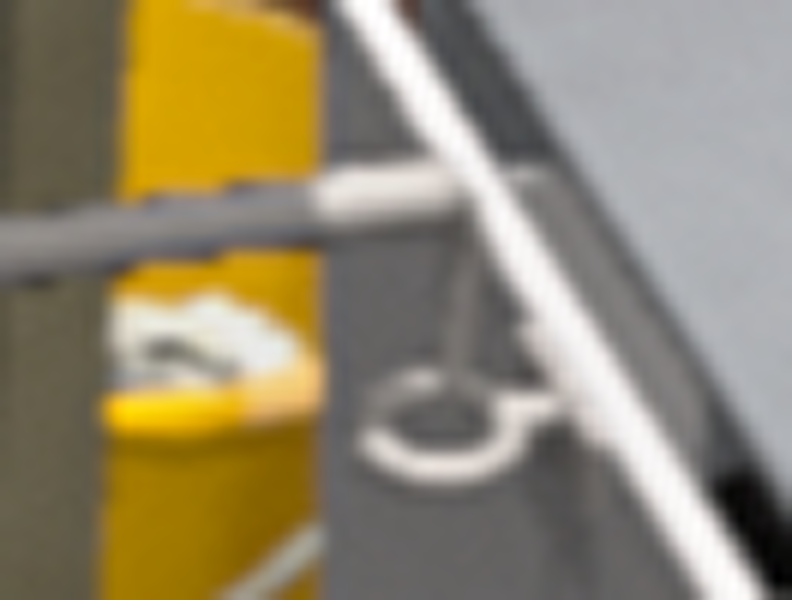

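The hook hangs over the ring: tip at about (458,375), ring centre at (440,425) in the crop. Continued downward it would land about 2 mm too far in x and 2 mm low in y, so I'll correct by 1.5 mm each and lower.

Call:
step_arm(
  plan=[
    [-1, 0.03, 0.03, 0, 0, 0, 0],
    [-1, 0, 0, 0.1, 0, 0, 0],
    [-1, 0, 0, 0.12, 0, 0, 0],
    [-1, 0, 0, 0.05, 0, 0, 0],
  ],
)

```text
t: 9.02
ee_pos: [524.7, 17.6, 290.9]
orientation: [-0.058, -3.14, 0.0]
ft_force: [-0.5, -0.5, -1.3]
width: 17.6
grasp_force: 30.0
```

Call:
step_arm(
  plan=[
    [-1, 0, 0, 0.1, 0, 0, 0],
    [-1, 0, 0, 0.1, 0, 0, 0],
    [-1, 0, 0, 0.08, 0, 0, 0],
    [-1, 0, 0, 0, 0, 0, 0],
  ],
)

```text
t: 9.52
ee_pos: [524.7, 17.6, 277.1]
orientation: [-0.058, -3.14, 0.0]
ft_force: [0.5, 1.1, -1.5]
width: 17.8
grasp_force: 30.0
```

```bash
python3 - <<'E'
from h import *
from workcell import get_obs,vision
o=get_obs(); print(o["t"],o["ee_pos"],o["orientation"],o["ft_force"],o["moment"])
R=Ro.from_rotvec(o["orientation"]); print("tip",o["ee_pos"]+R.apply([-135,0,34-18.7]))
im=vision.get_image("side"); np.savez("pics/side3.npz",**im)
k=im["pixels"][163:213,335:401,::-1]; cv2.imwrite("pics/c4.png",cv2.resize(k,(792,600),interpolation=cv2.INTER_CUBIC))
E
```

```text
9.525 [524.74720011  17.55149561 277.07045731] [-5.78144002e-02 -3.14032147e+00  5.89961972e-05] [ 0.45467677  1.07117582 -1.49789927] [ 0.00823452 -0.00108456 -0.00974268]
tip [659.64436432  12.58201908 261.67080178]
```

View pics/c4.png

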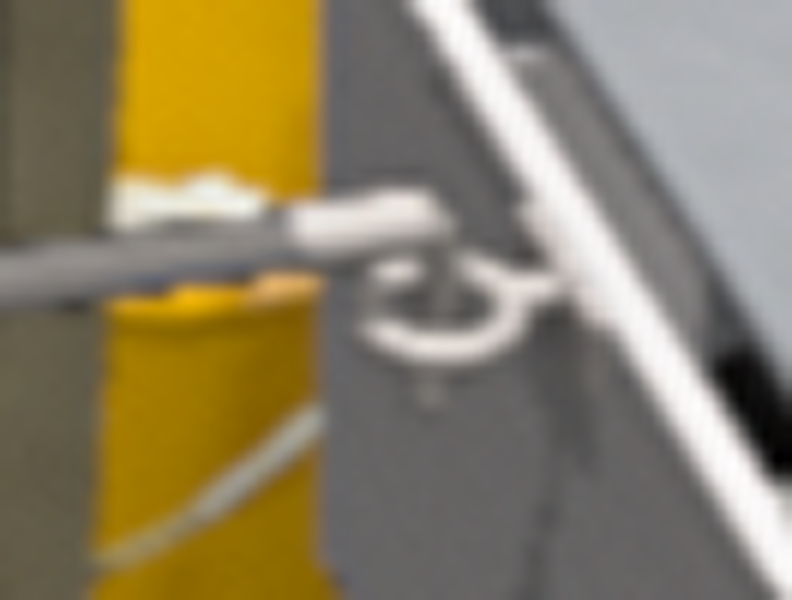

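The hook is through the ring, with the tip showing below it at crop (430,395). Next is the swing.

```bash
cat >> h.py <<'E'
H=np.array([691.5,11.5,140.]); YB=-.037
def tcp(a,slack=5.):
    B=Ro.from_euler("z",YB); R=Rt(YB,a)
    e=np.array([-(24*np.cos(a)+140*np.sin(a)),0,140*np.cos(a)-24*np.sin(a)])+slack*np.array([-np.cos(a),0,-np.sin(a)])
    return H+B.apply(e)-R.apply([-135,0,-1.7]),R
def path(p,R,aa,f=-1,sl=5.):
    out=[]
    for i,a in enumerate(aa):
        p1,R1=tcp(a,sl if np.isscalar(sl) else sl[i]); out+=rows(p,R,p1,R1,1,f); p,R=p1,R1
    return out
E
python3 - <<'E'
from h import *
from workcell import get_obs
o=get_obs(); p=o["ee_pos"];R=Ro.from_rotvec(o["orientation"])
print(p,tcp(.05,0)[0],tcp(.05,5)[0],tcp(.65)[0],tcp(.65)[1].as_rotvec())
n=20; s=np.arange(1,n+1)/n; s=s*s*(3-2*s)
show(path(p,R,.05+.5*s,sl=np.minimum(5,np.arange(1,n+1)*1.2)))
E
```

```text
[524.89111809  17.58614642 277.3378528 ] [525.90000738  17.6299973  270.1804731 ] [520.90967391  17.81472395 269.93057725] [477.39161796  19.42562719 150.8478188 ] [ 0.04609307  2.49123319 -0.01553096]
[[-1,0.013,0.002,0.156,-0,-0.449,0.002],[-1,0.053,0,0.034,-0,-0.086,0],[-1,0.069,0,0.054,0,-0.136,0],[-1,0.083,0,0.071,0,-0.18,0],[-1,0.075,-0,0.087,-0,-0.218,0],[-1,0.081,-0,0.099,-0,-0.249,-0],[-1,0.089,0,0.109,0,-0.274,0],[-1,0.095,-0,0.117,0,-0.293,-0],[-1,0.099,0,0.122,-0,-0.305,-0],[-1,0.101,-0,0.124,0,-0.311,0],[-1,0.101,-0,0.124,0,-0.311,-0],[-1,0.099,0,0.122,0,-0.305,0],[-1,0.095,-0,0.117,-0,-0.293,-0],[-1,0.089,0,0.109,0,-0.274,0],[-1,0.081,0,0.099,0,-0.249,0],[-1,0.071,-0,0.087,0,-0.218,-0],[-1,0.059,0,0.072,-0,-0.18,0],[-1,0.045,0,0.054,0,-0.136,0],[-1,0.029,-0,0.034,0,-0.086,0],[-1,0.01,0,0.012,0,-0.03,0]]
```

Call:
step_arm(
  plan=[
    [-1, 0.007, 0.001, 0.078, 0, -0.225, 0],
    [-1, 0.006, 0.001, 0.078, 0, -0.225, 0],
    [-1, 0.053, 0, 0.034, 0, -0.086, 0],
    [-1, 0.069, 0, 0.054, 0, -0.136, 0],
    [-1, 0.083, 0, 0.071, 0, -0.18, 0],
    [-1, 0.075, 0, 0.087, 0, -0.218, 0],
    [-1, 0.081, 0, 0.099, 0, -0.249, 0],
  ],
)

```text
t: 10.45
ee_pos: [508.2, 18.3, 250.9]
orientation: [0.055, 2.98, -0.004]
ft_force: [1.4, -0.1, -2.0]
width: 18.0
grasp_force: 30.0
```

Call:
step_arm(
  plan=[
    [-1, 0.089, 0, 0.109, 0, -0.274, 0],
    [-1, 0.095, 0, 0.117, 0, -0.293, 0],
    [-1, 0.099, 0, 0.122, 0, -0.305, 0],
    [-1, 0.101, 0, 0.124, 0, -0.311, 0],
    [-1, 0.101, 0, 0.124, 0, -0.311, 0],
    [-1, 0.099, 0, 0.122, 0, -0.305, 0],
    [-1, 0.095, 0, 0.117, 0, -0.293, 0],
    [-1, 0.089, 0, 0.109, 0, -0.274, 0],
    [-1, 0.081, 0, 0.099, 0, -0.249, 0],
    [-1, 0.071, 0, 0.087, 0, -0.218, 0],
    [-1, 0.059, 0, 0.072, 0, -0.18, 0],
    [-1, 0.045, 0, 0.054, 0, -0.136, 0],
    [-1, 0.029, 0, 0.034, 0, -0.086, 0],
    [-1, 0.01, 0, 0.012, 0, -0.03, 0],
  ],
)

```text
t: 12.2
ee_pos: [479.6, 19.4, 172.5]
orientation: [0.047, 2.59, -0.013]
ft_force: [0.5, -0.5, -1.3]
width: 18.0
grasp_force: 30.0
```

```bash
python3 - <<'E'
from h import *
from workcell import get_obs,vision
o=get_obs(); print(o["t"],o["ee_pos"],o["orientation"],o["ft_force"],o["moment"])
print(tcp(.55)[0],tcp(.55)[1].as_rotvec())
p=o["ee_pos"];R=Ro.from_rotvec(o["orientation"]); show(path(*tcp(.55),[.57,.59,.60,.61,.615,.62,.625,.63]))
im=vision.get_image("side"); np.savez("pics/side4.npz",**im)
tip=p+R.apply([-135,0,15.3]); u,v=proj(im,tip).astype(int); print(tip,u,v)
k=im["pixels"][v-40:v+35,u-50:u+50,::-1]; cv2.imwrite("pics/c5.png",cv2.resize(k,(800,600),interpolation=cv2.INTER_CUBIC))
E
```

```text
12.2 [479.62129658  19.4421567  172.48701447] [ 0.04721498  2.59047849 -0.01320288] [ 0.54220948 -0.47498341 -1.32976078] [ 0.01516047  0.1365194  -0.0084104 ]
[479.54350165  19.34597114 172.18343586] [ 0.04794286  2.59121043 -0.01352701]
[[-1,0.055,0,0.066,0,-0.167,0],[-1,0.055,-0,0.066,-0,-0.167,-0],[-1,0.027,-0,0.033,-0,-0.083,0],[-1,0.027,-0,0.033,0,-0.083,-0],[-1,0.014,0,0.016,0,-0.042,0],[-1,0.014,0,0.016,-0,-0.042,-0],[-1,0.014,-0,0.016,0,-0.042,0],[-1,0.014,-0,0.016,0,-0.042,0]]
[602.58469196  14.95606826 230.09750315] 339 214
```

View pics/c5.png

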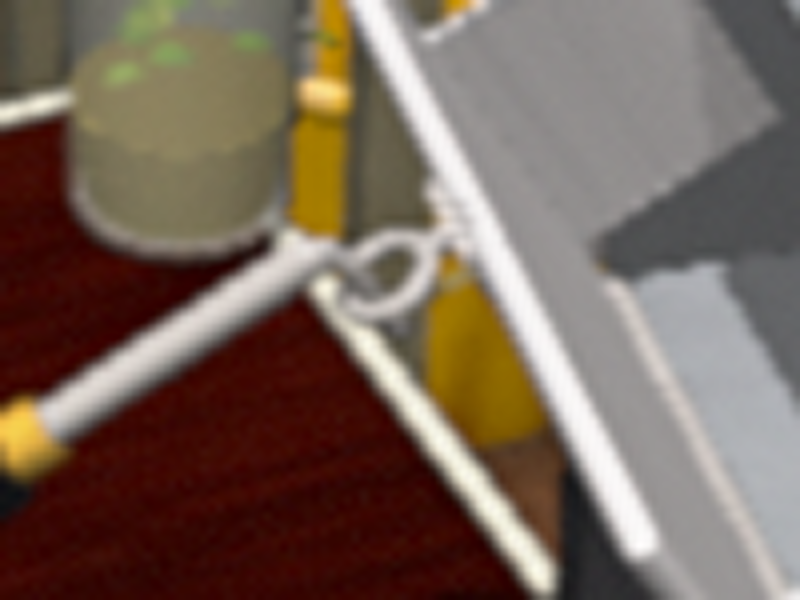

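The hook sits in the ring at (380,275) in the crop, pulling its near side, and the flap has swung out. Now I approach the stop slowly.

Call:
step_arm(
  plan=[
    [-1, 0.027, 0, 0.033, 0, -0.083, 0],
    [-1, 0.027, 0, 0.033, 0, -0.083, 0],
    [-1, 0.027, 0, 0.033, 0, -0.083, 0],
    [-1, 0.027, 0, 0.033, 0, -0.083, 0],
    [-1, 0.014, 0, 0.016, 0, -0.042, 0],
    [-1, 0.014, 0, 0.016, 0, -0.042, 0],
  ],
)

```text
t: 13.0
ee_pos: [479.6, 25.3, 177.5]
orientation: [0.055, 2.562, -0.035]
ft_force: [2.0, -3.1, -1.7]
width: 17.7
grasp_force: 30.0
```

Call:
step_arm(
  plan=[
    [-1, 0.014, 0, 0.016, 0, -0.042, 0],
    [-1, 0.014, 0, 0.016, 0, -0.042, 0],
  ],
)

```text
t: 13.25
ee_pos: [479.7, 26.5, 177.6]
orientation: [0.057, 2.554, -0.04]
ft_force: [2.6, -3.2, -2.1]
width: 17.6
grasp_force: 30.1
```

Call:
step_arm(
  plan=[
    [-1, 0.014, 0, 0.016, 0, -0.042, 0],
    [-1, 0.014, 0, 0.016, 0, -0.042, 0],
  ],
)

```text
t: 13.5
ee_pos: [479.5, 27.6, 176.9]
orientation: [0.059, 2.546, -0.046]
ft_force: [3.8, -4.8, -2.9]
width: 17.6
grasp_force: 30.2
```

```bash
python3 - <<'E'
from h import *
from workcell import get_obs,vision
o=get_obs(); print({k:np.round(v,3) for k,v in o.items()})
print(tcp(.61)[0],tcp(.61)[1].as_rotvec(), tcp(.55)[0])
im=vision.get_image("side"); cv2.imwrite("pics/side5.png",im["pixels"][:,:,::-1])
E
```

```text
{'t': np.float64(13.5), 'qpos': array([ 0.097,  0.148,  2.357, -1.126,  0.111, -0.334]), 'qvel': array([ 0.033,  0.015,  0.022, -0.709,  0.002,  0.738]), 'joint_torque': array([  2.525, -28.862, -17.571,   0.225,  -1.908,  -1.594]), 'ee_pos': array([479.512,  27.603, 176.947]), 'orientation': array([ 0.059,  2.546, -0.046]), 'ft_force': array([ 3.756, -4.825, -2.874]), 'moment': array([-0.307,  0.394, -0.952]), 'grasp_force': np.float64(30.202), 'width': np.float64(17.621)}
[477.99638198  19.40324071 159.40705741] [ 0.04683299  2.53122425 -0.01474411] [479.54350165  19.34597114 172.18343586]
```

View pics/side5.png

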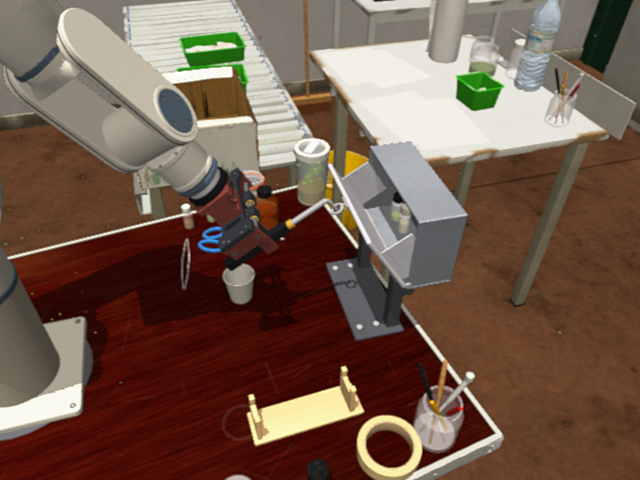

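The joints show the cause. Joint 5 has reached its 0.11 limit, so the wrist is near-singular and the tool drifted. The hook is still in the ring at (338,208). I'll lower the pole's pitch to about 0.38 rad about the hook, keeping the flap where it is.

```bash
cat >> h.py <<'E'
C=np.array([-135,0,-1.7])
def seg(p,R,Q1,R1,n,f=-1):
    Q0=p+R.apply(C); d=(R.inv()*R1).as_rotvec(); out=[]
    for i in range(1,n+1):
        Ri=R*Ro.from_rotvec(d*i/n); pi=Q0+(Q1-Q0)*i/n-Ri.apply(C)
        if i==1: pp,RR=p,R
        out+=rows(pp,RR,pi,Ri,1,f); pp,RR=pi,Ri
    return out
E
python3 - <<'E'
from h import *
from workcell import get_obs
o=get_obs(); p=o["ee_pos"];R=Ro.from_rotvec(o["orientation"]); Q=p+R.apply(C); print("Q",Q)
for a in (.54,.56,.58,.6): print(a,tcp(a)[0]+tcp(a)[1].apply(C))
Q1=Q.copy(); Q1[1]=tcp(.56)[0][1]+tcp(.56)[1].apply(C)[1]
show(seg(p,R,Q1,Rt(YB,.38),10))
E
```

```text
Q [590.10606858  23.30889268 253.90787799]
0.54 [594.71369744  15.08272826 245.16927163]
0.56 [592.63124836  15.15981406 243.2113158 ]
0.58 [590.58834545  15.23543598 241.21207682]
0.6 [588.58580586  15.30956377 239.17235436]
[[-1,-0,-0.018,-0.057,-0.021,0.179,-0.004],[-1,-0,-0.018,-0.057,-0.021,0.179,-0.004],[-1,-0,-0.018,-0.057,-0.021,0.179,-0.004],[-1,-0,-0.018,-0.058,-0.021,0.179,-0.004],[-1,-0,-0.018,-0.058,-0.021,0.179,-0.004],[-1,-0,-0.018,-0.058,-0.021,0.179,-0.004],[-1,-0,-0.018,-0.058,-0.021,0.179,-0.004],[-1,-0,-0.018,-0.058,-0.021,0.179,-0.004],[-1,-0,-0.018,-0.058,-0.021,0.179,-0.004],[-1,-0,-0.018,-0.058,-0.021,0.179,-0.004]]
```

```bash
python3 - <<'E'
from h import *
from workcell import get_obs
o=get_obs(); p=o["ee_pos"];R=Ro.from_rotvec(o["orientation"])
show(seg(p,R,np.array([595.5,15.1,245.5]),Rt(YB,.38),12))
E
```

```text
[[-1,0,-0.014,-0.031,-0.017,0.149,-0.003],[-1,-0,-0.014,-0.031,-0.017,0.149,-0.003],[-1,-0,-0.014,-0.031,-0.017,0.149,-0.003],[-1,-0.001,-0.014,-0.031,-0.017,0.149,-0.003],[-1,-0.001,-0.014,-0.031,-0.017,0.149,-0.003],[-1,-0.001,-0.014,-0.031,-0.017,0.149,-0.003],[-1,-0.002,-0.014,-0.031,-0.017,0.149,-0.003],[-1,-0.002,-0.014,-0.032,-0.017,0.149,-0.003],[-1,-0.002,-0.014,-0.032,-0.017,0.149,-0.003],[-1,-0.003,-0.014,-0.032,-0.017,0.149,-0.003],[-1,-0.003,-0.014,-0.032,-0.017,0.149,-0.003],[-1,-0.003,-0.014,-0.032,-0.017,0.149,-0.003]]
```

Call:
step_arm(
  plan=[
    [-1, 0, -0.014, -0.031, -0.017, 0.149, -0.003],
    [-1, 0, -0.014, -0.031, -0.017, 0.149, -0.003],
    [-1, 0, -0.014, -0.031, -0.017, 0.149, -0.003],
  ],
)

```text
t: 13.92
ee_pos: [476.7, 26.4, 180.9]
orientation: [0.055, 2.6, -0.035]
ft_force: [0.2, -3.1, 0.3]
width: 18.0
grasp_force: 30.0
```

```bash
cat > st.py <<'E'
from h import *
from workcell import get_obs
np.set_printoptions(precision=3,suppress=True)
o=get_obs(); p=o["ee_pos"];R=Ro.from_rotvec(o["orientation"]); print(o["t"],p,"q",o["qpos"],"f",o["ft_force"],"m",o["moment"],"Q",p+R.apply(C),"|pole axis",R.apply([-1,0,0]),"pole y",R.apply([0,1,0]))
E
python3 - <<'E'
from st import *
show(seg(p,R,np.array([595.5,15.1,245.5]),Rt(YB,.38),10))
E
```

```text
13.925 [476.654  26.372 180.861] q [ 0.08   0.13   2.327 -0.483  0.167 -0.992] f [ 0.194 -3.054  0.278] m [-0.246 -0.037 -0.63 ] Q [591.388  22.022 251.891] |pole axis [ 0.856 -0.033  0.515] pole y [ 0.047  0.999 -0.014]
[[-1,-0.001,-0.014,-0.028,-0.014,0.135,-0.002],[-1,-0.001,-0.014,-0.028,-0.014,0.135,-0.002],[-1,-0.001,-0.014,-0.028,-0.014,0.135,-0.002],[-1,-0.001,-0.014,-0.028,-0.014,0.135,-0.002],[-1,-0.002,-0.014,-0.028,-0.014,0.135,-0.002],[-1,-0.002,-0.014,-0.028,-0.014,0.135,-0.002],[-1,-0.002,-0.014,-0.028,-0.014,0.135,-0.002],[-1,-0.002,-0.014,-0.028,-0.014,0.135,-0.002],[-1,-0.003,-0.014,-0.028,-0.014,0.135,-0.002],[-1,-0.003,-0.014,-0.028,-0.014,0.135,-0.002]]
```

Call:
step_arm(
  plan=[
    [-1, 0, -0.014, -0.028, -0.014, 0.135, -0.002],
    [-1, 0, -0.014, -0.028, -0.014, 0.135, -0.002],
    [-1, 0, -0.014, -0.028, -0.014, 0.135, -0.002],
    [-1, 0, -0.014, -0.028, -0.014, 0.135, -0.002],
    [-1, 0, -0.014, -0.028, -0.014, 0.135, -0.002],
    [-1, 0, -0.014, -0.028, -0.014, 0.135, -0.002],
    [-1, 0, -0.014, -0.028, -0.014, 0.135, -0.002],
    [-1, 0, -0.014, -0.028, -0.014, 0.135, -0.002],
    [-1, 0, -0.014, -0.028, -0.014, 0.135, -0.002],
    [-1, 0, -0.014, -0.028, -0.014, 0.135, -0.002],
    [-1, 0, 0, 0, 0, 0, 0],
  ],
)

```text
t: 15.3
ee_pos: [470.7, 19.9, 193.5]
orientation: [0.049, 2.76, -0.01]
ft_force: [-0.4, -0.7, -1.4]
width: 17.9
grasp_force: 30.0
```

```bash
python3 - <<'E'
from st import *
from workcell import vision
im=vision.get_image("side"); np.savez("pics/side6.npz",**im)
# numeric look: where flap is, from depth: eye region / flap top edge
W=cloud(im); m=np.isfinite(W[...,0])
B=Ro.from_euler("z",YB); L=B.inv().apply((W[m]-H)); rgb=im["pixels"][m].astype(int)
# flap outer region: points far from centre, |y| 40..110, in front of hinge
s=(abs(L[:,1])>30)&(abs(L[:,1])<112)&(L[:,0]<-3)&(L[:,2]>15)&(L[:,2]<150)&(L[:,0]>-110)
P=L[s]; ang=np.arctan2(-P[:,0],P[:,2]); print(s.sum(),np.percentile(ang,[5,25,50,75,95])); r=np.hypot(P[:,0],P[:,2]); k=r>115; print(k.sum(),np.percentile(ang[k],[10,50,90]))
E
```

```text
15.3 [470.728  19.95  193.527] q [ 0.035  0.106  2.228 -0.064  0.428 -1.447] f [-0.372 -0.667 -1.356] m [ 0.012  0.284 -0.041] Q [595.345  15.535 245.285] |pole axis [ 0.928 -0.033  0.372] pole y [ 0.036  0.999 -0.001]
1551 [0.076 0.244 0.456 0.535 0.576]
421 [0.535 0.55  0.583]
```

```bash
cat >> h.py <<'E'
def Qe(a,slack=5.,pit=.38):
    e=np.array([-(24*np.cos(a)+140*np.sin(a)),0,140*np.cos(a)-24*np.sin(a)])+slack*np.array([-np.cos(pit),0,-np.sin(pit)])
    return H+Ro.from_euler("z",YB).apply(e)
E
python3 - <<'E'
from st import *
print(Qe(.54),Qe(.6))
show(seg(p,R,Qe(.54),Rt(YB,.38),1)); p1=Qe(.54)-Rt(YB,.38).apply(C)
show(seg(p1,Rt(YB,.38),Qe(.60),Rt(YB,.38),6))
im=load("side6"); u,v=proj(im,Qe(.54,0)).astype(int); print(u,v, proj(im,Qe(.54)), proj(im,p+R.apply([-135,0,15.3])))
print(im["pixels"].mean(-1).astype(int)[v-12:v+14,u-16:u+12])
E
```

```text
15.35 [470.496  19.96  193.367] q [ 0.035  0.106  2.229 -0.065  0.428 -1.447] f [-0.204 -0.482 -1.373] m [0.034 0.267 0.005] Q [595.119  15.558 245.113] |pole axis [ 0.928 -0.033  0.372] pole y [ 0.036  0.999 -0.001]
[594.359  15.096 245.885] [588.07   15.329 240.141]
[[-1,0.008,-0.006,-0.022,-0.001,0.006,0.013]]
[[-1,0.027,0,0.01,0,0,0],[-1,0.027,0,0.01,0,0,0],[-1,0.027,0,0.01,0,0,0],[-1,0.027,-0,0.01,0,0,0],[-1,0.027,0,0.01,0,0,0],[-1,0.027,0,0.01,0,0,0]]
338 207 [335.851 208.458] [339.222 215.023]
[[ 87  87  85  89  92  95  95  96  94  90  75  70  82  92  92  90  89  86
   81 102 157 216 240 244 229 173 148 147]
 [ 89  89  86  88  92  95  95  96  95  90  75  70  80  91  91  89  89  85
   86 106 144 194 232 242 239 206 157 147]
 [ 88  96  94  90  94  96  95  95  95  91  75  68  80  89  90  88  87  86
   97 139 168 182 217 239 244 229 174 148]
 [ 91 103 100  90  93  96  96  96  95  89  73  67  78  89  89  88  87  86
   90 120 166 186 198 230 243 239 204 157]
 [103 113 101  92  93  96  96  96  94  90  74  68  78  87  86  86  86  83
   82 101 151 180 184 217 238 243 227 173]
 [125 130
[... 1748 characters left out ...]
 30  26  24  23  22  24  21  26  58 111 165 194 191 166 122  92 102 106
   92  90  99  96  93  90  86  81  79  79]
 [ 21  24  21  23  20  23  25  22  30  73 139 202 230 224 180 107  76  81
   84  88  95  91  90  86  82  78  75  78]
 [ 24  26  25  24  24  27  24  25  22  34  92 174 230 235 208 138  84  79
   85  87  93  90  90  83  79  77  76  77]
 [ 26  25  26  29  25  24  25  27  23  23  55 124 194 231 230 193 129  87
   80  84  91  89  88  83  79  77  75  77]
 [ 26  27  26  28  28  26  25  26  30  22  28  68 131 197 230 229 190 127
   85  79  88  87  87  83  78  76  75  76]
 [ 25  25  26  27  27  27  34  26  30  23  23  31  69 140 207 235 228 182
  107  78  85  87  86  80  77  73  75  77]]
```

Call:
step_arm(
  plan=[
    [-1, 0.008, -0.006, -0.022, 0, 0, 0.013],
    [-1, 0.027, 0, 0.01, 0, 0, 0],
    [-1, 0.027, 0, 0.01, 0, 0, 0],
    [-1, 0.027, 0, 0.01, 0, 0, 0],
    [-1, 0.027, 0, 0.01, 0, 0, 0],
  ],
)

```text
t: 15.98
ee_pos: [465.5, 19.9, 190.4]
orientation: [0.051, 2.76, -0.01]
ft_force: [2.3, -0.0, -0.6]
width: 17.6
grasp_force: 30.0
```

```bash
python3 st.py
```

```text
15.975 [465.542  19.936 190.413] q [ 0.035  0.105  2.241 -0.066  0.417 -1.443] f [ 2.304 -0.012 -0.645] m [-0.056 -0.022  0.004] Q [590.134  15.355 242.216] |pole axis [ 0.928 -0.034  0.372] pole y [ 0.037  0.999 -0.   ]
```

Call:
step_arm(
  plan=[
    [-1, 0.027, 0, 0.01, 0, 0, 0],
    [-1, 0.027, 0, 0.01, 0, 0, 0],
    [-1, 0.02, 0, 0.008, 0, 0, 0],
  ],
)

```text
t: 16.35
ee_pos: [462.3, 20.0, 187.5]
orientation: [0.051, 2.761, -0.01]
ft_force: [1.9, -0.2, -1.0]
width: 17.7
grasp_force: 30.0
```

Call:
step_arm(
  plan=[
    [-1, 0.014, 0, 0.005, 0, 0, 0],
    [-1, 0.014, 0, 0.005, 0, 0, 0],
  ],
)

```text
t: 16.6
ee_pos: [461.3, 20.1, 186.6]
orientation: [0.051, 2.761, -0.01]
ft_force: [2.8, -0.1, -2.3]
width: 17.7
grasp_force: 30.0
```

Call:
step_arm(
  plan=[
    [-1, 0.014, 0, 0.005, 0, 0, 0],
    [-1, 0.01, 0, 0.004, 0, 0, 0],
  ],
)

```text
t: 16.85
ee_pos: [460.3, 20.1, 185.7]
orientation: [0.051, 2.761, -0.01]
ft_force: [1.9, 0.3, -2.3]
width: 17.9
grasp_force: 30.0
```

Call:
step_arm(
  plan=[
    [-1, 0.012, 0, 0.006, 0, 0, 0],
  ],
)

```text
t: 16.98
ee_pos: [459.9, 20.1, 185.3]
orientation: [0.051, 2.761, -0.01]
ft_force: [1.9, 0.2, -1.9]
width: 17.9
grasp_force: 30.0
```

Call:
step_arm(
  plan=[
    [-1, 0.012, 0, 0.006, 0, 0, 0],
  ],
)

```text
t: 17.1
ee_pos: [459.6, 20.2, 184.9]
orientation: [0.051, 2.76, -0.01]
ft_force: [3.1, -0.9, -0.8]
width: 17.7
grasp_force: 30.0
```

Call:
step_arm(
  plan=[
    [-1, 0.012, 0, 0.006, 0, 0, 0],
  ],
)

```text
t: 17.23
ee_pos: [459.6, 20.2, 184.6]
orientation: [0.051, 2.759, -0.01]
ft_force: [3.6, 0.4, -1.0]
width: 17.7
grasp_force: 30.0
```

Call:
step_arm(
  plan=[
    [-1, 0.012, 0, 0.006, 0, 0, 0],
  ],
)

```text
t: 17.35
ee_pos: [459.6, 20.2, 184.4]
orientation: [0.051, 2.758, -0.01]
ft_force: [5.7, -0.9, 0.4]
width: 18.1
grasp_force: 30.0
```

Call:
step_arm(
  plan=[
    [-1, 0.012, 0, 0.003, 0, 0, 0],
  ],
)

```text
t: 17.48
ee_pos: [459.6, 20.2, 184.3]
orientation: [0.051, 2.757, -0.01]
ft_force: [6.1, 0.2, -0.0]
width: 18.0
grasp_force: 30.0
```

Call:
step_arm(
  plan=[
    [-1, 0.01, 0, 0.003, 0, 0, 0],
  ],
)

```text
t: 17.6
ee_pos: [459.6, 20.3, 184.2]
orientation: [0.051, 2.756, -0.01]
ft_force: [7.5, -0.5, 0.1]
width: 17.9
grasp_force: 30.0
```

Call:
step_arm(
  plan=[
    [-1, 0.014, 0, 0.003, 0, 0, 0],
  ],
)

```text
t: 17.73
ee_pos: [459.6, 20.3, 184.1]
orientation: [0.051, 2.755, -0.009]
ft_force: [8.9, 0.5, -0.0]
width: 17.7
grasp_force: 30.0
```

Call:
step_arm(
  plan=[
    [-1, 0.006, 0, 0.001, 0, 0, 0],
  ],
)

```text
t: 17.85
ee_pos: [459.6, 20.3, 184.1]
orientation: [0.051, 2.755, -0.009]
ft_force: [9.3, -0.7, -0.7]
width: 17.6
grasp_force: 30.0
```

Call:
step_arm(
  plan=[
    [-1, 0.008, 0, 0.018, 0, 0, 0],
  ],
)

```text
t: 17.98
ee_pos: [459.8, 20.3, 183.4]
orientation: [0.051, 2.754, -0.009]
ft_force: [7.7, -0.2, 2.3]
width: 17.8
grasp_force: 30.0
```

Call:
step_arm(
  plan=[
    [-1, 0.003, 0, 0.012, 0, 0, 0],
  ],
)

```text
t: 18.1
ee_pos: [459.9, 20.3, 182.8]
orientation: [0.051, 2.754, -0.009]
ft_force: [7.5, -1.5, 3.3]
width: 17.7
grasp_force: 30.0
```

Call:
step_arm(
  plan=[
    [-1, 0.012, 0, 0.004, 0, 0, 0],
    [-1, 0, 0, 0, 0, 0, 0],
  ],
)

```text
t: 18.35
ee_pos: [459.9, 20.3, 182.7]
orientation: [0.051, 2.753, -0.009]
ft_force: [7.9, -1.0, 3.2]
width: 17.7
grasp_force: 30.0
```

Call:
step_arm(
  plan=[
    [-1, 0, 0, 0, 0, 0, 0],
    [-1, 0, 0, 0, 0, 0, 0],
  ],
)

```text
t: 18.6
ee_pos: [459.9, 20.3, 182.7]
orientation: [0.051, 2.753, -0.009]
ft_force: [9.1, -0.5, 3.0]
width: 17.7
grasp_force: 30.0
```

Call:
step_arm(
  plan=[
    [-1, 0, 0, 0, 0, 0, 0],
    [-1, 0, 0, 0, 0, 0, 0],
  ],
)

```text
t: 18.85
ee_pos: [459.9, 20.3, 182.7]
orientation: [0.051, 2.753, -0.009]
ft_force: [8.1, -1.5, 3.4]
width: 18.0
grasp_force: 30.0
```

```bash
python3 st.py
```

```text
18.85 [459.908  20.336 182.714] q [ 0.037  0.111  2.263 -0.074  0.381 -1.434] f [ 8.136 -1.503  3.442] m [-0.123 -1.55  -0.15 ] Q [584.122  15.704 235.414] |pole axis [ 0.925 -0.034  0.379] pole y [0.037 0.999 0.001]
```

Call:
step_arm(
  plan=[
    [-1, 0.008, 0, 0.003, 0, 0, 0],
    [-1, 0, 0, 0, 0, 0, 0],
    [-1, 0, 0, 0, 0, 0, 0],
  ],
)

```text
t: 19.23
ee_pos: [459.9, 20.3, 182.6]
orientation: [0.051, 2.752, -0.009]
ft_force: [9.5, -1.4, 2.7]
width: 17.9
grasp_force: 30.0
```

Call:
step_arm(
  plan=[
    [-1, 0, 0, 0, 0, 0, 0],
    [-1, 0, 0, 0, 0, 0, 0],
    [-1, 0, 0, 0, 0, 0, 0],
    [-1, 0, 0, 0, 0, 0, 0],
  ],
)

```text
t: 19.73
ee_pos: [459.9, 20.3, 182.6]
orientation: [0.051, 2.752, -0.009]
ft_force: [9.1, -0.7, 2.8]
width: 18.0
grasp_force: 30.0
```

Call:
step_arm(
  plan=[
    [-1, -0.025, 0, -0.008, 0, 0, 0],
    [-1, -0.025, 0, -0.008, 0, 0, 0],
    [-1, -0.025, 0, -0.008, 0, 0, 0],
    [-1, -0.02, 0, -0.008, 0, 0, 0],
  ],
)

```text
t: 20.23
ee_pos: [459.9, 20.1, 183.6]
orientation: [0.051, 2.761, -0.01]
ft_force: [4.0, -0.4, 2.0]
width: 18.1
grasp_force: 30.0
```

```bash
python3 st.py
```

```text
20.225 [459.862  20.115 183.558] q [ 0.036  0.111  2.257 -0.071  0.395 -1.438] f [ 3.992 -0.387  2.032] m [-0.035 -0.602 -0.007] Q [584.486  15.527 235.285] |pole axis [ 0.928 -0.034  0.371] pole y [ 0.037  0.999 -0.   ]
```

Call:
step_arm(
  plan=[
    [-1, -0.03, 0, -0.012, 0, 0, 0],
    [-1, -0.03, 0, -0.012, 0, 0, 0],
    [-1, -0.03, 0, -0.012, 0, 0, 0],
  ],
)

```text
t: 20.6
ee_pos: [462.1, 20.0, 186.0]
orientation: [0.051, 2.764, -0.01]
ft_force: [-0.5, -0.1, -1.5]
width: 18.3
grasp_force: 30.0
```

```bash
python3 st.py
```

```text
20.6 [462.128  19.956 186.004] q [ 0.035  0.109  2.249 -0.068  0.407 -1.441] f [-0.505 -0.116 -1.522] m [ 0.07   0.289 -0.019] Q [586.903  15.361 237.363] |pole axis [ 0.929 -0.034  0.369] pole y [ 0.037  0.999 -0.   ]
```

Call:
step_arm(
  plan=[
    [-1, -0.04, 0, 0, 0, 0, 0],
    [-1, 0, 0, -0.06, 0, 0, 0],
    [-1, 0, 0, -0.08, 0, 0, 0],
    [-1, 0, 0, -0.08, 0, 0, 0],
  ],
)

```text
t: 21.1
ee_pos: [460.9, 20.1, 198.0]
orientation: [0.051, 2.761, -0.01]
ft_force: [-0.7, -0.5, -1.4]
width: 17.9
grasp_force: 30.0
```

```bash
python3 st.py
```

```text
21.1 [460.906  20.076 198.018] q [ 0.036  0.081  2.242 -0.064  0.439 -1.445] f [-0.745 -0.482 -1.437] m [ 0.07   0.273 -0.012] Q [585.54   15.476 249.721] |pole axis [ 0.928 -0.034  0.371] pole y [ 0.037  0.999 -0.   ]
```

Free so far. I'll lift it the rest of the way out along the hook's axis.

Call:
step_arm(
  plan=[
    [-1, 0, 0, -0.1, 0, 0, 0],
    [-1, 0, 0, -0.15, 0, 0, 0],
    [-1, 0, 0, -0.2, 0, 0, 0],
    [-1, 0, 0, -0.2, 0, 0, 0],
  ],
)

```text
t: 21.6
ee_pos: [448.8, 20.6, 228.7]
orientation: [0.051, 2.76, -0.01]
ft_force: [0.2, 0.5, -2.1]
width: 17.7
grasp_force: 30.0
```

```bash
python3 - <<'E'
from st import *
from workcell import vision
im=vision.get_image("side"); np.savez("pics/side7.npz",**im)
tip=p+R.apply([-135,0,15.3]); print("tip",tip,proj(im,tip),"ring",Qe(.645,0),proj(im,Qe(.645,0)))
W=cloud(im); m=np.isfinite(W[...,0]); L=Ro.from_euler("z",YB).inv().apply((W[m]-H))
s=(abs(L[:,1])>30)&(abs(L[:,1])<112)&(L[:,0]<-3)&(L[:,2]>15)&(L[:,2]<150)&(L[:,0]>-110)
P=L[s]; ang=np.arctan2(-P[:,0],P[:,2]); k=np.hypot(P[:,0],P[:,2])>115; print("flap",k.sum(),np.percentile(ang[k],[10,50,90]))
E
```

```text
21.6 [448.82   20.553 228.714] q [ 0.039 -0.     2.233 -0.056  0.529 -1.453] f [ 0.178  0.49  -2.059] m [ 0.014  0.248 -0.004] Q [573.434  15.962 280.467] |pole axis [ 0.928 -0.034  0.372] pole y [ 0.037  0.999 -0.   ]
tip [579.748  15.728 264.685] [328.158 201.108] ring [588.225  15.323 237.445] [332.369 212.719]
flap 530 [0.616 0.624 0.662]
```

```bash
python3 - <<'E'
from st import *
show(rows(p,R,[425,20,300],Rt(YB,.0),7,-1)); show(rows([425,20,300],Rt(YB,0),[453.5,-216.4,200],Rt(.0484,0),10,-1))
E
```

```text
21.65 [449.079  20.557 229.728] q [ 0.039 -0.002  2.233 -0.056  0.53  -1.453] f [-0.11   0.242 -0.915] m [ 0.016  0.271 -0.077] Q [573.614  15.963 281.668] |pole axis [ 0.927 -0.034  0.373] pole y [0.037 0.999 0.   ]
[[-1,-0.011,-0.004,-0.212,0,0.455,0],[-1,0,-0.004,-0.212,0,0.455,0],[-1,0.012,-0.004,-0.212,0,0.455,0],[-1,0.024,-0.004,-0.211,0,0.455,0],[-1,0.035,-0.004,-0.209,0,0.455,0],[-1,0.046,-0.004,-0.207,0,0.455,0],[-1,0.058,-0.004,-0.204,0,0.455,0]]
[[-1,-0.074,-0.47,0.2,0,0,-0.071],[-1,-0.07,-0.471,0.2,0,0,-0.071],[-1,-0.066,-0.472,0.2,0,0,-0.071],[-1,-0.062,-0.472,0.2,0,0,-0.071],[-1,-0.058,-0.473,0.2,0,0,-0.071],[-1,-0.054,-0.473,0.2,0,0,-0.071],[-1,-0.05,-0.474,0.2,0,0,-0.071],[-1,-0.046,-0.474,0.2,0,0,-0.071],[-1,-0.042,-0.474,0.2,0,0,-0.071],[-1,-0.038,-0.475,0.2,0,0,-0.071]]
```

Call:
step_arm(
  plan=[
    [-1, 0.1, 0, -0.21, 0, 0, 0],
    [-1, 0.1, 0, -0.21, 0, 0.3, 0],
    [-1, 0, 0, -0.212, 0, 0.48, 0],
    [-1, 0.012, 0, -0.212, 0, 0.48, 0],
    [-1, 0.024, -0.004, -0.211, 0, 0.48, 0],
    [-1, 0.035, -0.004, -0.209, 0, 0.48, 0],
    [-1, 0.046, -0.004, -0.207, 0, 0.48, 0],
    [-1, 0.058, -0.004, -0.204, 0, 0.48, 0],
    [-1, 0, 0, 0, 0, 0, 0],
  ],
)

```text
t: 22.78
ee_pos: [411.5, 21.1, 304.4]
orientation: [0.058, 3.14, -0.0]
ft_force: [0.1, -0.8, -2.1]
width: 17.8
grasp_force: 30.0
```

Call:
step_arm(
  plan=[
    [-1, -0.074, -0.47, 0.2, 0, 0, -0.071],
    [-1, -0.07, -0.471, 0.2, 0, 0, -0.071],
    [-1, -0.066, -0.472, 0.2, 0, 0, -0.071],
    [-1, -0.062, -0.472, 0.2, 0, 0, -0.071],
    [-1, -0.058, -0.473, 0.2, 0, 0, -0.071],
    [-1, -0.054, -0.473, 0.2, 0, 0, -0.071],
    [-1, -0.05, -0.474, 0.2, 0, 0, -0.071],
    [-1, -0.046, -0.474, 0.2, 0, 0, -0.071],
    [-1, -0.042, -0.474, 0.2, 0, 0, -0.071],
    [-1, -0.038, -0.475, 0.2, 0, 0, -0.071],
    [-1, 0, 0, 0, 0, 0, 0],
  ],
)

```text
t: 24.15
ee_pos: [438.2, -215.8, 202.8]
orientation: [0.073, -3.139, -0.0]
ft_force: [0.7, -0.0, -1.8]
width: 17.8
grasp_force: 30.0
```

```bash
python3 - <<'E'
from st import *
show(rows(p,R,[453.5,-216.4,120],Rt(.0484,0),4,-1))
from workcell import vision
# pole pitch/yaw in hand: rod & handle points by depth from side and top
for n in ("side","top"):
    im=vision.get_image(n); np.savez(f"pics/{n}8.npz",**im); W=cloud(im); m=np.isfinite(W[...,0]); L=R.inv().apply(W[m]-p); L[:,0]*=-1
    # pole frame x fwd, y, z (tool z down; axis at z=-18.7)
    s=(L[:,0]>65)&(L[:,0]<140)&(abs(L[:,1])<20)&(abs(L[:,2]+18.7)<25); P=L[s]
    if len(P)>8: print(n,len(P),"rod med",np.median(P,0),"slopes y,z",np.polyfit(P[:,0],P[:,1],1),np.polyfit(P[:,0],P[:,2],1),"xmax",P[:,0].max())
    tip=p+R.apply([-135,0,15.3]); print(n,"bend px",proj(im,p+R.apply([-135,0,-18.7])),"tip px",proj(im,tip))
E
```

```text
24.15 [ 438.238 -215.826  202.807] q [-0.482  0.251  1.941 -0.001  0.951 -2.098] f [ 0.739 -0.019 -1.806] m [-0.003 -0.017 -0.014] Q [ 573.095 -209.556  204.248] |pole axis [ 0.999  0.046 -0.002] pole y [-0.046  0.999  0.   ]
[[-1,-0.077,-0.007,0.414,0.001,-0.004,-0.004],[-1,-0.077,-0.007,0.414,0.001,-0.004,-0.004],[-1,-0.076,-0.007,0.414,0.001,-0.004,-0.004],[-1,-0.076,-0.007,0.414,0.001,-0.004,-0.004]]
side 337 rod med [101.004  -2.914 -21.53 ] slopes y,z [ 0.002 -2.778] [  0.128 -32.511] xmax 135.69683932332623
side bend px [369.346 313.532] tip px [367.555 328.218]
top 193 rod med [100.78    1.377 -21.959] slopes y,z [-0.     1.331] [  0.074 -28.458] xmax 135.95749773535258
top bend px [435.589 223.055] tip px [431.743 226.953]
```

```bash
python3 - <<'E'
from st import *
for n in ("side8","top8","side0","top0"):
    im=load(n); 
    if n.endswith("0"): p=np.array([453.57,-216.45,42.15]); R=Rt(.0484)
    W=cloud(im); m=np.isfinite(W[...,0]); L=R.inv().apply(W[m]-p); L[:,0]*=-1
    for a,b in ((60,90),(90,122)):
        s=(L[:,0]>a)&(L[:,0]<b)&(abs(L[:,1])<12)&(abs(L[:,2]+20)<10); P=L[s]; print(n,a,len(P),np.median(P,0))
    s=(L[:,0]<-40)&(L[:,0]>-88)&(abs(L[:,1])<16)&(abs(L[:,2]+18.7)<16); print(n,"rear",s.sum(),np.median(L[s],0))
E
```

```text
24.25 [ 438.433 -214.745  203.517] q [-0.48   0.249  1.942 -0.     0.952 -2.098] f [ 0.078  0.076 -2.436] m [0.012 0.048 0.026] Q [ 573.282 -208.324  205.022] |pole axis [ 0.999  0.048 -0.001] pole y [-0.048  0.999  0.   ]
side8 60 129 [ 75.95   -4.092 -21.12 ]
side8 90 145 [105.97   -4.085 -21.135]
side8 rear 632 [-64.275  -8.258 -26.761]
top8 60 80 [ 74.528   0.275 -21.252]
top8 90 87 [106.201   0.173 -21.58 ]
top8 rear 0 [nan nan nan]
side0 60 114 [ 75.139  -2.617 -21.625]
side0 90 135 [103.052  -3.094 -21.229]
side0 rear 479 [-64.763  -5.61  -27.658]
top0 60 60 [ 73.338   0.611 -22.147]
top0 90 78 [ 99.719   1.    -20.754]
top0 rear 233 [-64.339   2.793 -27.439]
  return _methods._mean(a, axis=axis, dtype=dtype,
  ret = um.true_divide(
```

The pole has not slipped in the hand: its axis is level and it matches the starting lie to within 1–2 mm.

Call:
step_arm(
  plan=[
    [-1, -0.077, -0.01, 0.414, 0, 0, 0],
    [-1, -0.077, -0.01, 0.414, 0, 0, 0],
    [-1, -0.076, -0.01, 0.414, 0, 0, 0],
    [-1, -0.076, -0.01, 0.414, 0, 0, 0],
    [-1, 0, 0, 0, 0, 0, 0],
  ],
)

```text
t: 24.88
ee_pos: [453.6, -215.3, 120.2]
orientation: [0.077, -3.138, -0.002]
ft_force: [0.4, -0.4, -0.9]
width: 17.2
grasp_force: 30.0
```

```bash
python3 - <<'E'
from st import *
show(rows(p,R,[453.5,-216.4,42.6],Rt(.0484,0),6,-1))
E
```

```text
24.875 [ 453.578 -215.269  120.199] q [-0.467  0.401  1.967 -0.001  0.777 -2.086] f [ 0.388 -0.364 -0.914] m [ 0.042  0.029 -0.023] Q [ 588.419 -208.626  121.489] |pole axis [ 0.999  0.049 -0.003] pole y [-0.049  0.999  0.001]
[[-1,-0,-0.004,0.259,0.002,-0.004,0.001],[-1,-0,-0.004,0.259,0.002,-0.004,0.001],[-1,-0,-0.004,0.259,0.002,-0.004,0.001],[-1,0,-0.004,0.259,0.002,-0.004,0.001],[-1,0,-0.004,0.259,0.002,-0.004,0.001],[-1,0,-0.004,0.259,0.002,-0.004,0.001]]
```

Call:
step_arm(
  plan=[
    [-1, 0, -0.004, 0.3, 0, 0, 0],
    [-1, 0, -0.004, 0.3, 0, 0, 0],
    [-1, 0, -0.004, 0.3, 0, 0, 0],
    [-1, 0, -0.004, 0.3, 0, 0, 0],
    [-1, 0, -0.004, 0.2, 0, 0, 0],
    [-1, 0, -0.004, 0.1, 0, 0, 0],
    [-1, 0, 0, 0.03, 0, 0, 0],
    [-1, 0, 0, 0, 0, 0, 0],
  ],
)

```text
t: 25.88
ee_pos: [454.5, -217.9, 44.6]
orientation: [0.076, -3.14, 0.0]
ft_force: [0.9, 0.4, -1.0]
width: 17.9
grasp_force: 30.0
```

Call:
step_arm(
  plan=[
    [-1, 0, 0.02, 0.03, 0, 0, 0],
    [-1, 0, 0, 0.012, 0, 0, 0],
    [-1, 0, 0, 0, 0, 0, 0],
  ],
)

```text
t: 26.25
ee_pos: [454.3, -216.8, 42.4]
orientation: [0.076, -3.14, 0.0]
ft_force: [-0.4, 0.5, -1.4]
width: 17.9
grasp_force: 30.0
```

Close enough (0.3 mm above its original rest height), so I'll open and retreat straight up.

Call:
step_arm(
  plan=[
    [-0.5, 0, 0, 0.005, 0, 0, 0],
    [-0.3, 0, 0, 0, 0, 0, 0],
    [0.2, 0, 0, 0, 0, 0, 0],
    [0.6, 0, 0, 0, 0, 0, 0],
    [1, 0, 0, 0, 0, 0, 0],
    [1, 0, 0, 0, 0, 0, 0],
    [1, 0, 0, 0, 0, 0, 0],
    [1, 0, 0, 0, 0, 0, 0],
  ],
)

```text
t: 27.25
ee_pos: [454.3, -216.8, 42.0]
orientation: [0.076, -3.14, 0.0]
ft_force: [-0.1, -0.1, -0.1]
width: 86.1
grasp_force: 0.0
```

Call:
step_arm(
  plan=[
    [1, 0, 0, -0.2, 0, 0, 0],
    [1, 0, 0, -0.4, 0, 0, 0],
    [1, 0, 0, -0.8, 0, 0, 0],
    [1, 0, 0, -0.8, 0, 0, 0],
    [1, 0, 0, -0.8, 0, 0, 0],
    [1, 0.5, 0, -0.8, 0, 0, 0],
    [1, 0, 0, 0, 0, 0, 0],
  ],
)

```text
t: 28.12
ee_pos: [430.0, -218.7, 235.5]
orientation: [-0.075, 3.137, -0.005]
ft_force: [0.2, 0.1, 0.4]
width: 88.1
grasp_force: 0.0
```

```bash
python3 - <<'E' 2>/dev/null
from st import *
from workcell import vision
p=np.array([453.57,-216.45,42.15]); R=Rt(.0484)
for n in ("side","top"):
    b=load(n+"0"); im=vision.get_image(n); np.savez(f"pics/{n}9.npz",**im)
    for q,i in (("before",b),("after",im)):
        W=cloud(i); m=np.isfinite(W[...,0]); L=R.inv().apply(W[m]-p); L[:,0]*=-1
        dk=i["pixels"][m].max(-1)<60
        for t,s in (("rod",(L[:,0]>65)&(L[:,0]<122)&(abs(L[:,1])<12)&(abs(L[:,2]+20)<10)),("handle",dk&(L[:,0]<55)&(L[:,0]>-95)&(abs(L[:,1])<16)&(abs(L[:,2]+18.7)<16))): print(n,q,t,s.sum(),np.median(L[s],0),np.percentile(L[s][:,0],[1,99]) if s.any() else "")
        F=Ro.from_euler("z",YB).inv().apply(W[m]-H); s=(abs(F[:,1])>30)&(abs(F[:,1])<112)&(F[:,0]<-3)&(F[:,2]>15)&(F[:,2]<150)&(F[:,0]>-110)
        P=F[s]; a=np.arctan2(-P[:,0],P[:,2]); k=np.hypot(P[:,0],P[:,2])>115; print(n,q,"flap",k.sum(),np.median(a[k]))
E
```

```text
28.125 [ 429.979 -218.682  235.458] q [-0.495  0.193  1.929 -0.001  1.015 -2.113] f [0.237 0.139 0.39 ] m [ 0.042 -0.019  0.001] Q [ 564.817 -212.244  237.695] |pole axis [0.999 0.048 0.004] pole y [-0.048  0.999 -0.003]
side before rod 230 [ 92.439  -2.692 -21.375] [ 65.323 120.785]
side before handle 1194 [-25.679  -5.185 -27.876] [-90.827  42.932]
side before flap 701 0.09217051718952143
side after rod 228 [ 92.555  -3.381 -21.505] [ 66.007 121.187]
side after handle 1193 [-24.081  -5.844 -27.916] [-89.86   44.449]
side after flap 517 0.6243318524975288
top before rod 128 [ 94.038   0.703 -21.515] [ 65.704 120.795]
top before handle 196 [-16.892   7.106 -27.6  ] [-89.799  42.484]
top before flap 713 0.07865491493904482
top after rod 132 [ 94.494   0.311 -21.533] [ 65.75  120.102]
top after handle 59 [-62.231   7.422 -26.524] [-87.607 -42.443]
top after flap 804 0.615133139061052
```

```bash
python3 -c "
from workcell import ctrl
print(ctrl.close_job())"
```

```text
the job is handed in; nothing more can be done
None
```

The job is handed in at about 28 s: the flap is open at its stop after a hold of about 10 N for well over half a second, and the pole is back in its forks within about 1 mm of how it lay. On the way down, joint 5 briefly ran up against the end of its range (it read 0.111 against a limit of 0.11) and the hook dragged slightly in the ring before I corrected it.

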